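# Put the fittings away, shut the trays and clamp the drawer unit

## Task

Put every loose chrome cabinet handle and grey corner protector away in the drawer unit, each in the blue tray that already holds one of its own kind; the pieces already in the trays stay there. When all are in, push both trays fully shut, and only then flip the red clamp all the way down over the tray fronts. Leave the other things on the board where they are.

Things in the scene. Friction and masses are not known exactly. Their poses are not given: they have to be found in the camera images.
- unit: low white drawer unit fixed on the board, 200 mm deep (x), 310 mm wide (y), 85 mm high, origin under its centre; its open front is at its -x side, facing the robot. Its two trays run side by side, centre lines at y = +75.5 and -75.5 mm, and pass under the roof with 73 mm free height above the board. Fixed, turned up to 7 degrees
- tray_left (a joint): left tray, slides out along the unit's -x: 0 = fully shut, 0.17 m = fully out; starts 0.15 to 0.17 out. Stays where it is left (about 2.5 N to slide it)
- tray_left_in (a point): middle of the inner floor of the left blue tray (+y side of the unit), 14 mm above the board; axes as the unit's. Inside 175 mm along x, 131 mm along y; side and back walls 4 mm thick, top 58 mm above the board; front wall 6 mm thick, top 70 mm above the board, outer face 93.5 mm from this point towards -x
- tray_left_pull (a point): middle of the outer edge of the pull lip at the top of the left tray's front: the lip is 60 mm wide, 14 mm deep, 8 mm thick, this point is 62 mm above the board and 107.5 mm in -x from the middle of the tray floor
- tray_right (a joint): right tray, slides out along the unit's -x: 0 = fully shut, 0.17 m = fully out; starts 0.15 to 0.17 out. Stays where it is left (about 2.5 N to slide it)
- tray_right_in (a point): middle of the inner floor of the right blue tray (-y side of the unit), 14 mm above the board; axes as the unit's. Inside 175 mm along x, 131 mm along y; side and back walls 4 mm thick, top 58 mm above the board; front wall 6 mm thick, top 70 mm above the board, outer face 93.5 mm from this point towards -x
- tray_right_pull (a point): middle of the outer edge of the pull lip at the top of the right tray's front: the lip is 60 mm wide, 14 mm deep, 8 mm thick, this point is 62 mm above the board and 107.5 mm in -x from the middle of the tray floor
- clamp (a joint): red flip clamp on the unit's roof, between the trays, hinged about the unit's y: 0 = fully down (arm level, pointing to the robot, its lip hanging in front of both tray fronts), 1.57 = arm upright, 2.0 = leaning back at its stop; starts 1.45 to 1.85. Stiff hinge (about 0.08 N m), stays where it is left
- clamp_tip (a point): on the upper face of the clamp's arm, 70 mm from the hinge. Arm 50 mm wide (y), 8 mm thick, 76 mm long; at its end a lip of 36 mm at right angles, downwards when the clamp is down. Upper face 96 mm above the board when down
- clamp_hinge (a point): the clamp's hinge axis: 92 mm above the board, 58 mm behind the unit's front edge, middle of the unit
- handle_stored: the handle that already lies in one of the trays: chrome cabinet handle, a U of square 12 mm bar: bar 76 mm long along its x, two 20 mm legs at its ends towards +y (32 mm deep in all), 12 mm thick, lying flat; origin at the middle of the bar, in its centre (6 mm above what it lies on)
- protector_stored: the protector that already stands in the other tray: matte grey plastic corner protector: a 34 mm cube hollowed out to three 8 mm walls, at its -x, -y and -z sides, open towards +x, +y, +z; origin at the centre of the 34 mm cube (17 mm above what it stands on)
- handle_1: loose chrome cabinet handle, a U of square 12 mm bar: bar 76 mm long along its x, two 20 mm legs at its ends towards +y (32 mm deep in all), 12 mm thick, lying flat; origin at the middle of the bar, in its centre (6 mm above what it lies on). May be absent
- handle_2: loose chrome cabinet handle, a U of square 12 mm bar: bar 76 mm long along its x, two 20 mm legs at its ends towards +y (32 mm deep in all), 12 mm thick, lying flat; origin at the middle of the bar, in its centre (6 mm above what it lies on). May be absent
- handle_3: loose chrome cabinet handle, a U of square 12 mm bar: bar 76 mm long along its x, two 20 mm legs at its ends towards +y (32 mm deep in all), 12 mm thick, lying flat; origin at the middle of the bar, in its centre (6 mm above what it lies on). May be absent
- protector_1: loose matte grey plastic corner protector: a 34 mm cube hollowed out to three 8 mm walls, at its -x, -y and -z sides, open towards +x, +y, +z; origin at the centre of the 34 mm cube (17 mm above what it stands on). May be absent
- protector_2: loose matte grey plastic corner protector: a 34 mm cube hollowed out to three 8 mm walls, at its -x, -y and -z sides, open towards +x, +y, +z; origin at the centre of the 34 mm cube (17 mm above what it stands on). May be absent
- protector_3: loose matte grey plastic corner protector: a 34 mm cube hollowed out to three 8 mm walls, at its -x, -y and -z sides, open towards +x, +y, +z; origin at the centre of the 34 mm cube (17 mm above what it stands on). May be absent
- tape_measure: yellow tape measure standing on the board, 62 x 34 x 58 mm high, origin under its centre; leave alone
- tape_roll: roll of paper tape lying flat, 76 mm across, 24 mm high, origin under its centre; leave alone
- offcut: wood offcut, 75 x 30 x 18 mm high, origin under its centre; leave alone
- mallet: wooden mallet lying down, head 55 x 95 x 55 mm high, handle 200 mm along its -x, origin under the head; leave alone
- glue: pale glue bottle with an orange cap, 48 mm across, 130 mm high, origin under it; leave alone
- screw_jar: jar of 64 mm across, 75 mm high, origin under it; leave alone
There are look-alikes about, which are no part of the job. Leave any pink look-alike of the protector_2 alone. Leave any orange look-alike of the handle_3 alone.

How it is judged:
On the way, in this order (a step that is already met when the one before it is completed fails the run):
1. every loose handle and protector lies in the tray that holds its kind (((x of handle_stored in the frame of tray_left_in between -0.09 and 0.09 m and y of handle_stored in the frame of tray_left_in between -0.068 and 0.068 m and z of handle_stored in the frame of tray_left_in between -0.004 and 0.05 m and x of handle_1 in the frame of tray_left_in between -0.09 and 0.09 m and y of handle_1 in the frame of tray_left_in between -0.068 and 0.068 m and z of handle_1 in the frame of tray_left_in between -0.004 and 0.05 m and x of handle_2 in the frame of tray_left_in between -0.09 and 0.09 m and y of handle_2 in the frame of tray_left_in between -0.068 and 0.068 m and z of handle_2 in the frame of tray_left_in between -0.004 and 0.05 m and x of handle_3 in the frame of tray_left_in between -0.09 and 0.09 m and y of handle_3 in the frame of tray_left_in between -0.068 and 0.068 m and z of handle_3 in the frame of tray_left_in between -0.004 and 0.05 m) or (x of handle_stored in the frame of tray_right_in between -0.09 and 0.09 m and y of handle_stored in the frame of tray_right_in between -0.068 and 0.068 m and z of handle_stored in the frame of tray_right_in between -0.004 and 0.05 m and x of handle_1 in the frame of tray_right_in between -0.09 and 0.09 m and y of handle_1 in the frame of tray_right_in between -0.068 and 0.068 m and z of handle_1 in the frame of tray_right_in between -0.004 and 0.05 m and x of handle_2 in the frame of tray_right_in between -0.09 and 0.09 m and y of handle_2 in the frame of tray_right_in between -0.068 and 0.068 m and z of handle_2 in the frame of tray_right_in between -0.004 and 0.05 m and x of handle_3 in the frame of tray_right_in between -0.09 and 0.09 m and y of handle_3 in the frame of tray_right_in between -0.068 and 0.068 m and z of handle_3 in the frame of tray_right_in between -0.004 and 0.05 m)) and ((x of protector_stored in the frame of tray_left_in between -0.09 and 0.09 m and y of protector_stored in the frame of tray_left_in between -0.068 and 0.068 m and z of protector_stored in the frame of tray_left_in between -0.004 and 0.05 m and x of protector_1 in the frame of tray_left_in between -0.09 and 0.09 m and y of protector_1 in the frame of tray_left_in between -0.068 and 0.068 m and z of protector_1 in the frame of tray_left_in between -0.004 and 0.05 m and x of protector_2 in the frame of tray_left_in between -0.09 and 0.09 m and y of protector_2 in the frame of tray_left_in between -0.068 and 0.068 m and z of protector_2 in the frame of tray_left_in between -0.004 and 0.05 m and x of protector_3 in the frame of tray_left_in between -0.09 and 0.09 m and y of protector_3 in the frame of tray_left_in between -0.068 and 0.068 m and z of protector_3 in the frame of tray_left_in between -0.004 and 0.05 m) or (x of protector_stored in the frame of tray_right_in between -0.09 and 0.09 m and y of protector_stored in the frame of tray_right_in between -0.068 and 0.068 m and z of protector_stored in the frame of tray_right_in between -0.004 and 0.05 m and x of protector_1 in the frame of tray_right_in between -0.09 and 0.09 m and y of protector_1 in the frame of tray_right_in between -0.068 and 0.068 m and z of protector_1 in the frame of tray_right_in between -0.004 and 0.05 m and x of protector_2 in the frame of tray_right_in between -0.09 and 0.09 m and y of protector_2 in the frame of tray_right_in between -0.068 and 0.068 m and z of protector_2 in the frame of tray_right_in between -0.004 and 0.05 m and x of protector_3 in the frame of tray_right_in between -0.09 and 0.09 m and y of protector_3 in the frame of tray_right_in between -0.068 and 0.068 m and z of protector_3 in the frame of tray_right_in between -0.004 and 0.05 m))), for 0.2 s.
2. both trays are fully shut (value of joint each of tray_left, tray_right below 0.006 m), for 0.2 s.
3. the red clamp is fully down (value of joint clamp below 0.08 rad), for 0.2 s.
At the end, for the whole second after the job is handed in: Every loose handle and protector lies at rest in the tray with the stored piece of its kind (its origin within the tray's inside and less than 50 mm above the tray's floor), both trays are shut to within 6 mm and the clamp is down to within 0.08 rad (all of step 1 and all of step 2 and value of joint clamp below 0.08 rad and linear speed of each of handle_1, handle_2, handle_3, protector_1, protector_2, protector_3 below 0.03 m/s); the robot touches nothing.
It fails at once if one of the other things on the board is shifted more than 5 cm (distance of any of tape_measure, tape_roll, offcut, mallet, glue, screw_jar from where it was at the start of the episode above 0.05 m).
It fails at once if a piece already stored is lifted out of its tray (height (world z) of any of handle_stored, protector_stored above 0.1 m).
Of handle_1, handle_2, handle_3, protector_1, protector_2, protector_3 only 4 to 6 are there at a start; the rules pass over those that are not, and their reading is None.
At some moment in a run one of handle_1, handle_2, handle_3, protector_1, protector_2, protector_3 may be knocked a few centimetres aside while the robot is not near it.
Once in a run the grip may slacken for a moment while it holds something.
It also fails if it takes over 210 s, if anything falls off the work surface, if the arm or the gripper's body presses on something with over 40 N, if the wrist force passes 120 N, or if a joint passes its speed limit or range.

## Robot

A 6-joint arm with a two-finger parallel gripper is mounted at the origin on the work surface. World frame = base frame: x ahead of the robot, y to its left, z up, the work surface at z = 0. Lengths are in m, angles in rad, forces in N, time in s.
With the tool pointing down it reaches from about 0.275 to 0.875 m from the base axis. Payload 12.5 kg.
Tool frame: the origin (TCP) lies midway between the tips of the shut fingers; the grasp point (between the pads) lies 19 mm behind it; z points along the fingers, y is the line along which they close (so a half turn about z gives the same grasp; the last joint's range is limited). The gripper opens to 85 mm and grips with 20 to 120 N. Pads are 22 mm wide; open, the fingers measure 114 mm over their backs; the gripper's body (76 mm by 85 mm) begins 54 mm behind the grasp point. The pads swing forward as they close: fully open they stand 13 mm farther back than shut.
Start: joints at [1.104, 0.351, 1.652, -0, 1.139, -0.085], TCP at [0.205, 0.51, 0.231] pointing down, gripper open.
Joint ranges: [-2.75, 2.75], [-0.79, 2.1], [0.01, 2.65], [-1.57, 4.71], [0.07, 3.14], [-2.87, 2.87]. Speed limits (rad/s): [2.22, 2.22, 2.79, 3.14, 3.14, 3.14].

## Interface

Orientations are given as [roll, pitch, yaw] about the fixed x, y, z axes, in that order (R = Rz(yaw) Ry(pitch) Rx(roll)).
In Python, from rig import * gives the robot as it stands.
- The arm moves only by the shell command python3 -m pendant 'ROWS' [FORCE]. ROWS is JSON, a list of rows, each an object of numbers: "jaw": the opening, from -1 (shut) to 1 (fully open); "dx", "dy", "dz": the shift along the tool's x, y, z as a fraction of full scale; "ax", "ay", "az": the turn, a rotation vector about the tool's x, y, z as a fraction of full scale. A call has 1 to 10 rows; each row shifts and turns the commanded pose from where the row before left it, along the tool's axes as they then stand; what a row does not reach is not made up. Full scale, the value 1, is 0.02 m for a shift and 6 degrees for a turn. A row lasts 1/12 s, in which the tool goes at most 41.7 mm and 7.16 degrees, less where a joint would pass 70% of its speed; a pose out of reach is approached as far as the arm can. A call with a number of a shift or a turn outside -1 to 1 is refused whole. A call with a gripper value outside its range is refused whole. The fingers move at their own pace and stop on an object; FORCE is the grip in N (left out, the last holds). Time passes only in rows, so rows that do not move let the fingers close. It gives the time, the measured TCP pose, the force, the opening and the grip force at its end, in the units of the state.
- get_obs(): the state, without advancing time (a new reading comes with each control period).
- read_camera(name): name is "scene" or "side" or "wrist"; returns a dict with "img" (480x640x3 uint8, red, green, blue), "intrinsics" (3x3 intrinsics, pixels), "R" (3x3) and "t" (3): a world point X has camera coordinates R X + t. Camera axes: x right, y down, z forward; pixel columns grow to the right and rows downward; lengths in m; the calibration is good to about 2 mm. A picture is of the moment at which its call begins. There is no depth.
- hand_in(): hands the job in; it is judged then, once.
The state is a dict: "t": time; "qpos": joint angles; "joint_vel": joint speeds; "joint_torque": joint torques, N m; "eef_pos": TCP position; "tool_rot": TCP orientation; "contact_force": force on the tool from outside, world axes, zero at the start; "moment": the same for the moment, N m; "grip_width": opening from 0.0 (shut) to 1.0 (fully open); "gripper_force": force on a finger pad.
Only numpy, scipy, OpenCV 4.12 (cv2) and the standard library are available. Lean on these libraries where they do the work, as an engineer would, in place of code of your own. Each camera call takes 0.05 s, during which the arm holds its last target. There are 200 camera calls.

## Working session

There is one attempt and no reset: what is moved stays moved. The work goes in short steps, Python scripts to look and compute and a shell command to move; the robot and the scene stay as the last step left them, time stands still between calls to the robot, and variables do not carry over. Pictures are saved under pics/ and viewed, at most 14 in all, crops included, and the job is handed in when it is done.

```bash
mkdir -p pics; ls
cat > h.py <<'E'
from rig import *
import numpy as np, cv2
def cam(n):
    c=read_camera(n); return c
def save(n,f):
    c=read_camera(n); cv2.imwrite('pics/'+f,c['img'][:,:,::-1]); np.savez('pics/'+f+'.npz',**c); return c
def px2w(c,u,v,z):
    K,R,t=[np.array(c[k],float) for k in('intrinsics','R','t')]
    d=R.T@np.linalg.solve(K,[u,v,1]); o=-R.T@t; s=(z-o[2])/d[2]; return o+s*d
def w2px(c,X):
    K,R,t=[np.array(c[k],float) for k in('intrinsics','R','t')]
    p=K@(R@np.array(X,float)+t); return p[:2]/p[2]
E
python3 - <<'E'
from h import *
for n in('scene','side','wrist'):
    c=save(n,n+'0.png'); print(n, -np.array(c['R']).T@c['t'])
o=get_obs(); print(o)
E
```

```text
pics
scene [1.02147095 0.77592964 0.62050398]
side [ 0.45435798 -0.95142687  0.69508903]
wrist [0.12700509 0.54263093 0.37269668]
{'t': 0.15, 'qpos': array([ 1.10437095e+00,  3.51096161e-01,  1.65223738e+00,  6.46826459e-06,
        1.13910543e+00, -8.45938783e-02]), 'joint_vel': array([-9.64291893e-04, -9.90826256e-04, -3.19599437e-03,  9.83349897e-05,
       -1.47681126e-03, -8.74018322e-04]), 'joint_torque': array([ 9.91292764e-04, -5.06236267e+01, -2.91503012e+01, -1.01330511e-04,
        3.32744399e-03, -1.03065886e-05]), 'eef_pos': array([0.20480575, 0.51018926, 0.23090612]), 'tool_rot': array([-3.14074986e+00, -7.73597127e-05,  2.75975841e+00]), 'contact_force': array([-0.58464029,  0.27138114, -0.30851674]), 'moment': array([-0.01073365,  0.00823822,  0.00182509]), 'gripper_force': 0.0, 'grip_width': 0.9982733636662424}
```

View pics/scene0.png

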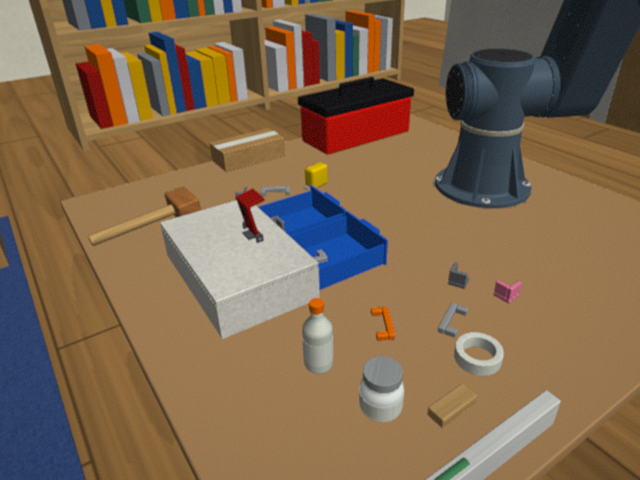

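View pics/side0.png

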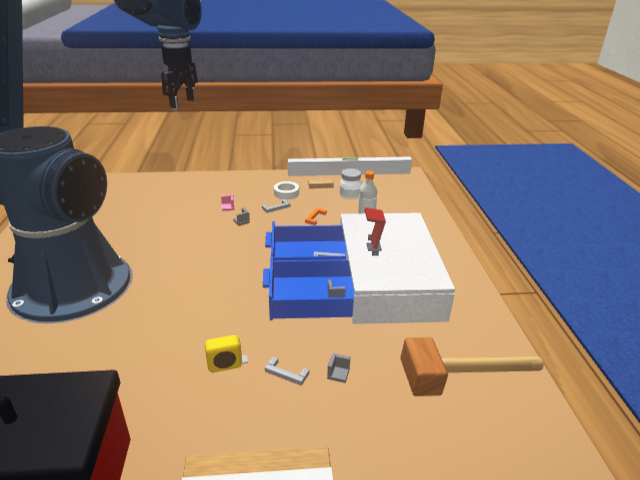

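Side view: stored handle is in the left tray (330,254) and the stored protector in the right (336,290). Loose pieces: handle (277,206), protector (242,217), handle (287,371) and protector (339,367), plus something grey behind the tape measure (244,360). I'll zoom in.

Run:
```python
from h import *
s=cv2.imread('pics/side0.png'); 
a=cv2.resize(s[165:320,190:460],(800,460),interpolation=cv2.INTER_CUBIC)
b=cv2.resize(s[325:395,195:365],(400,165),interpolation=cv2.INTER_CUBIC)
c=cv2.imread('pics/scene0.png'); d=cv2.resize(c[150:220,225:345],(400,233),interpolation=cv2.INTER_CUBIC)
out=np.zeros((600,800,3),np.uint8); out[:367]=cv2.resize(a,(800,367)) ; out[367:532,:400]=b; out[367:600,400:]=d
cv2.imwrite('pics/z0.png',out)
c=np.load('pics/side0.png.npz')
for n,u,v,z in [('h277',277,206,.012),('p242',242,217,.017),('h287',287,371,.012),('p339',339,367,.017),('x244',244,360,.01),('pink',228,202,.017),('orange',315,215,.01),('tape',286,188,.012),('tm',224,353,.03),
 ('roofFR',354,298,.085),('roofFL',342,217,.085),('roofBR',448,294,.085),('roofBL',421,216,.085),('Rpull',264,278,.062),('Lpull',266,239,.062)]:
    print(n,px2w(c,u,v,z).round(3))
```

```text
h277 [0.463 0.317 0.012]
p242 [0.369 0.25  0.017]
h287 [ 0.468 -0.304  0.012]
p339 [ 0.562 -0.306  0.017]
x244 [ 0.391 -0.27   0.01 ]
pink [0.326 0.338 0.017]
orange [0.566 0.263 0.01 ]
tape [0.493 0.429 0.012]
tm [ 0.356 -0.27   0.03 ]
roofFR [ 0.601 -0.196  0.085]
roofFL [0.618 0.116 0.085]
roofBR [ 0.786 -0.196  0.085]
roofBL [0.813 0.11  0.085]
Rpull [ 0.429 -0.09   0.062]
Lpull [0.434 0.063 0.062]
```

View pics/z0.png

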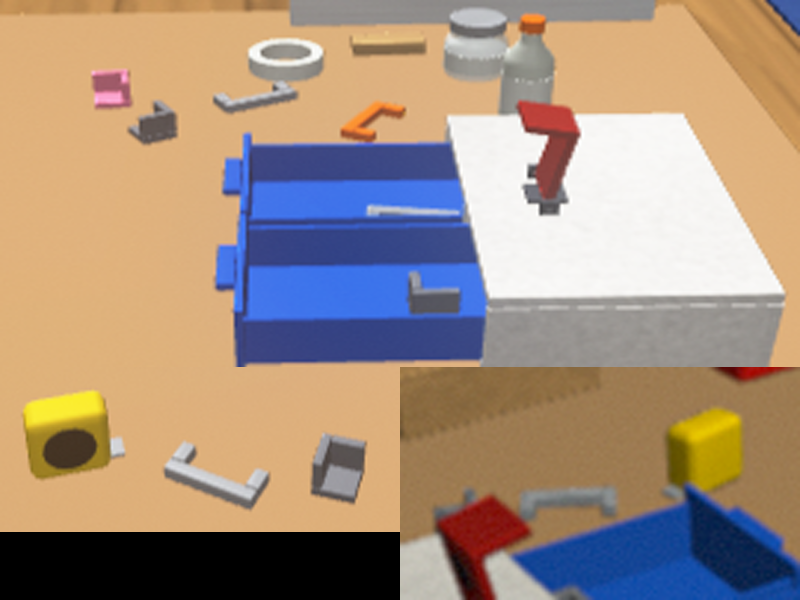

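Left tray holds the handle, right tray the protector. There are 4 loose pieces: handle and protector at left (0.46,0.32) and (0.37,0.25), handle and protector at right (0.47,-0.30) and (0.56,-0.31). The grey bit by the yellow tape measure looks like its tongue. Next I'll swing the wrist camera over the left group.

```bash
python3 -m pendant '[{"az":1},{"az":1},{"az":1},{"az":1},{"az":1},{"az":1},{"az":1},{"az":1},{"az":1},{"az":1}]' 
python3 -m pendant '[{"az":1},{"az":0.35},{"dx":-1,"dy":0.7,"dz":-0.3},{"dx":-1,"dy":0.7,"dz":-0.3},{"dx":-1,"dy":0.7,"dz":-0.3},{"dx":-1,"dy":0.7,"dz":-0.3},{"dx":-1,"dy":0.7,"dz":-0.3},{"dx":-1,"dy":0.7,"dz":-0.3},{"dx":-1,"dy":0.7,"dz":-0.3},{"dx":-1,"dy":0.7,"dz":-0.3}]'
python3 -m pendant '[{"dx":-1,"dy":0.7,"dz":-0.3},{"dx":-1,"dy":0.7,"dz":-0.3},{"dx":-1,"dy":0.7,"dz":-0.3},{"dx":-1,"dy":0.7,"dz":-0.3},{"dx":-1,"dy":0.7,"dz":-0.3},{"dx":-1,"dy":0.7,"dz":-0.3},{"dx":-1,"dy":0.7,"dz":-0.3},{},{}]'
cat > unit.py <<'E'
from h import *
from scipy.optimize import least_squares
cs=np.load('pics/side0.png.npz'); cc=np.load('pics/scene0.png.npz')
F=[(cs,340.9,213.6,-.1,.155),(cs,355.4,290,-.1,-.155),(cs,454.3,289.2,.1,-.155),(cs,421.2,213.1,.1,.155),(cc,317,264,-.1,.155),(cc,217,293,.1,.155),(cc,163,222,.1,-.155)]
def r(p):
    c,s=np.cos(p[2]),np.sin(p[2]); e=[]
    for cam,u,v,x,y in F: e+=list(w2px(cam,[p[0]+c*x-s*y,p[1]+s*x+c*y,.085])-[u,v])
    return e
q=least_squares(r,[.7,-.03,0],loss='soft_l1')
print('unit',q.x, np.degrees(q.x[2]),np.round(q.fun,1))
for n,u,v in(('L',265.3,239.7),('R',262.9,277.3)):
    P=px2w(cs,u,v,.062)[:2]-q.x[:2]; c,s=np.cos(q.x[2]),np.sin(q.x[2]); print(n,c*P[0]+s*P[1],-s*P[0]+c*P[1])
E
python3 unit.py
python3 - <<'E'
from h import *
c=save('wrist','w1.png'); print(get_obs()['eef_pos'],get_obs()['tool_rot'], -np.array(c['R']).T@c['t'], c['R'][2])
E
```

```text
unit [ 0.71046404 -0.0223676  -0.04385783] -2.512868467105369 [-0.4 -0.7 -1.9  0.4  0.2 -0.2 -0.4 -0.7  0.7 -2.3 -2.6  7.3 -2.5 -1.1]
L -0.28165889302190145 0.0703310799470548
R -0.2803745267004175 -0.07717944850123429
[0.20480268 0.51024579 0.23096438] [-3.14091505e+00 -8.58292241e-05  2.75983423e+00] [0.12701614 0.54265286 0.37277034] [ 0.30175479 -0.12238559 -0.94549766]invalid input
invalid input
invalid input
```

View pics/w1.png

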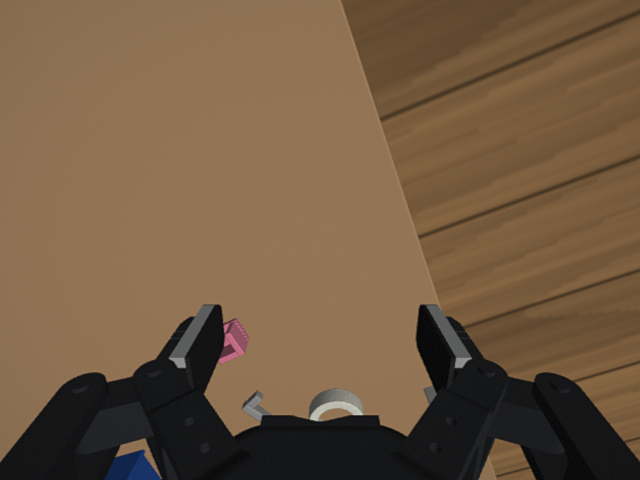

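No picture of the target yet: the calls were refused and the arm hasn't moved. I'll find out which row format is accepted.

```bash
python3 -m pendant '[{"jaw":1,"dx":0,"dy":0,"dz":0,"ax":0,"ay":0,"az":1}]'; echo; python3 -m pendant '[{"jaw":1,"az":1}]';  python3 -m pendant '[{"jaw":1,"dx":0,"dy":0,"dz":0,"ax":0,"ay":0,"az":1}]' 60;python3 -m pendant --help
```

```text
t: 0.28
eef_pos: [0.2049, 0.5103, 0.2311]
tool_rot: [-3.141, 0.0, 2.657]
contact_force: [0.7, 0.8, 0.7]
grip_width: 1.001
gripper_force: 0.0

t: 0.37
eef_pos: [0.2049, 0.5103, 0.2311]
tool_rot: [-3.141, 0.0, 2.546]
contact_force: [0.0, -0.5, 0.1]
grip_width: 1.004
gripper_force: 0.0invalid input
invalid input: not JSON, or not a number
```

```bash
python3 -m pendant '[{"jaw":1,"dx":0,"dy":0,"dz":0,"ax":0,"ay":0,"az":1},{"jaw":1,"dx":0,"dy":0,"dz":0,"ax":0,"ay":0,"az":1},{"jaw":1,"dx":0,"dy":0,"dz":0,"ax":0,"ay":0,"az":1},{"jaw":1,"dx":0,"dy":0,"dz":0,"ax":0,"ay":0,"az":1},{"jaw":1,"dx":0,"dy":0,"dz":0,"ax":0,"ay":0,"az":1},{"jaw":1,"dx":0,"dy":0,"dz":0,"ax":0,"ay":0,"az":1},{"jaw":1,"dx":0,"dy":0,"dz":0,"ax":0,"ay":0,"az":1},{"jaw":1,"dx":0,"dy":0,"dz":0,"ax":0,"ay":0,"az":1},{"jaw":1,"dx":0,"dy":0,"dz":0,"ax":0,"ay":0,"az":1},{"jaw":1,"dx":0,"dy":0,"dz":0,"ax":0,"ay":0,"az":0.35}]' >/dev/null
python3 -m pendant '[{"jaw":1,"dx":-0.96,"dy":0.77,"dz":-0.18,"ax":0,"ay":0,"az":0},{"jaw":1,"dx":-0.96,"dy":0.77,"dz":-0.18,"ax":0,"ay":0,"az":0},{"jaw":1,"dx":-0.96,"dy":0.77,"dz":-0.18,"ax":0,"ay":0,"az":0},{"jaw":1,"dx":-0.96,"dy":0.77,"dz":-0.18,"ax":0,"ay":0,"az":0},{"jaw":1,"dx":-0.96,"dy":0.77,"dz":-0.18,"ax":0,"ay":0,"az":0},{"jaw":1,"dx":-0.96,"dy":0.77,"dz":-0.18,"ax":0,"ay":0,"az":0},{"jaw":1,"dx":-0.96,"dy":0.77,"dz":-0.18,"ax":0,"ay":0,"az":0},{"jaw":1,"dx":-0.96,"dy":0.77,"dz":-0.18,"ax":0,"ay":0,"az":0},{"jaw":1,"dx":-0.96,"dy":0.77,"dz":-0.18,"ax":0,"ay":0,"az":0},{"jaw":1,"dx":-0.96,"dy":0.77,"dz":-0.18,"ax":0,"ay":0,"az":0}]' >/dev/null
python3 -m pendant '[{"jaw":1,"dx":-0.96,"dy":0.77,"dz":-0.18,"ax":0,"ay":0,"az":0},{"jaw":1,"dx":-0.96,"dy":0.77,"dz":-0.18,"ax":0,"ay":0,"az":0},{"jaw":1,"dx":-0.96,"dy":0.77,"dz":-0.18,"ax":0,"ay":0,"az":0},{"jaw":1,"dx":-0.96,"dy":0.77,"dz":-0.18,"ax":0,"ay":0,"az":0},{"jaw":1,"dx":0,"dy":0,"dz":0,"ax":0,"ay":0,"az":0},{"jaw":1,"dx":0,"dy":0,"dz":0,"ax":0,"ay":0,"az":0}]'
python3 - <<'E'
from h import *
c=save('wrist','w2.png'); print(get_obs()['eef_pos'],get_obs()['tool_rot'])
print([w2px(c,p).round() for p in([.463,.317,.006],[.369,.25,.017])])
E
```

```text
t: 2.53
eef_pos: [0.421, 0.241, 0.2816]
tool_rot: [-3.142, -0.0, 1.569]
contact_force: [-0.1, -0.9, -0.0]
grip_width: 0.998
gripper_force: 0.0
[0.42046778 0.2416213  0.28149582] [-3.14111977e+00 -1.68461778e-05  1.57027977e+00]
[array([355., 129.]), array([277., 188.])]
```

View pics/w2.png

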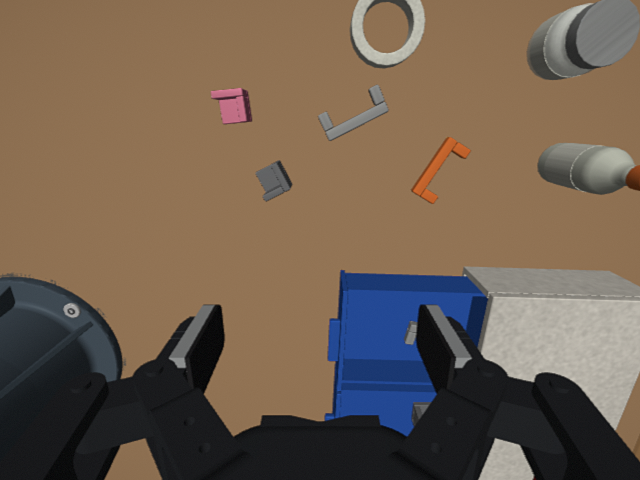

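Wrist view: grey handle bar from (325,137) to (387,108) with legs pointing up-image, grey protector at (274,180), left tray's front at x≈340. I'll segment these pieces numerically.

```bash
cat > seg.py <<'E'
from h import *
def blobs(c,z,roi,thr=45,amin=150):
    "grey blobs in roi (u0,v0,u1,v1): min-area rect in world at height z, long-axis angle, blob centroid"
    hsv=cv2.cvtColor(np.ascontiguousarray(c['img']),cv2.COLOR_RGB2HSV); m=((hsv[...,1]<thr*1.6)&(hsv[...,2]>30)).astype(np.uint8)
    k=np.zeros_like(m); u0,v0,u1,v1=roi; k[v0:v1,u0:u1]=1; m=cv2.morphologyEx(m*k,cv2.MORPH_OPEN,np.ones((2,2)))
    n,l,st,ce=cv2.connectedComponentsWithStats(m)
    for i in range(1,n):
        if st[i,4]<amin: continue
        v,u=np.nonzero(l==i); P=np.array([px2w(c,a,b,z)[:2] for a,b in zip(u,v)],np.float32)
        (x,y),(w,h),a=cv2.minAreaRect(P); a=a if w>h else a+90
        print('px',ce[i].round(),'rect c',round(x,4),round(y,4),'size mm',round(w*1e3,1),round(h*1e3,1),'long ang',round(a,1),'centroid',P.mean(0).round(4),'A',st[i,4])
E
python3 - <<'E'
from seg import *
c=np.load('pics/w2.png.npz'); 
print('handle'); blobs(c,.012,(305,75,400,150)); print('prot'); blobs(c,.034,(245,150,300,210)); blobs(c,.0,(245,150,300,210))
cs=np.load('pics/side0.png.npz')
for n,u,v,z in(('hst',314,254,.026),('hst2',345,255,.026)): print(n,px2w(cs,u,v,z))
for n,u,v,z in(('trayLfrontL',342,271,.07),('frontpull',329,340,.062),('unitFL',465,268,.085)): print(n,px2w(c,u,v,z))
im=c['img'][150:210,245:300]; im2=c['img'][80:150,310:400]
cv2.imwrite('pics/z2.png',np.hstack([cv2.resize(im[:,:,::-1],(400,436),interpolation=2),cv2.resize(im2[:,:,::-1],(400,436),interpolation=2)]))
E
```

```text
handle
px [356. 117.] rect c 0.4601 0.3331 size mm 75.7 31.6 long ang 26.3 centroid [0.4627 0.3298] A 1135
prot
px [275. 181.] rect c 0.3673 0.26 size mm 37.4 34.6 long ang 26.3 centroid [0.3693 0.2607] A 870
px [275. 181.] rect c 0.3626 0.2543 size mm 40.7 37.6 long ang 26.3 centroid [0.3648 0.255 ] A 870
hst [0.54539597 0.04723173 0.026     ]
hst2 [0.6181724  0.03849514 0.026     ]
trayLfrontL [0.44623349 0.16400174 0.07      ]
frontpull [0.43228569 0.06547812 0.062     ]
unitFL [0.57896205 0.17412704 0.085     ]
```

View pics/z2.png

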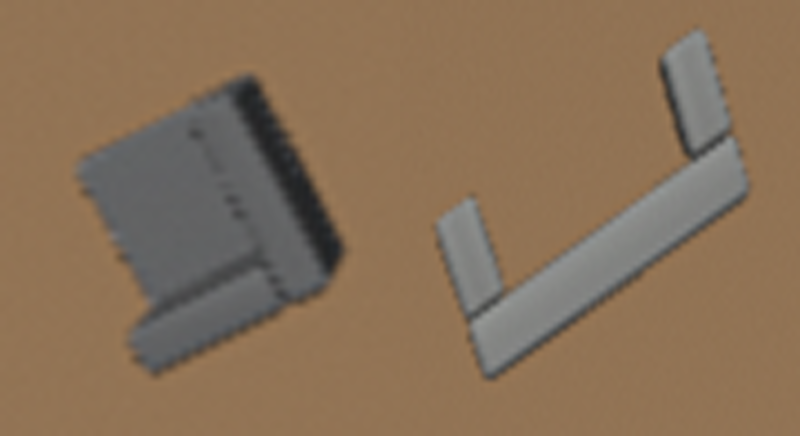

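Crop confirms the handle: 76×32 mm rectangle, bar at the lower-right edge, legs pointing up-left. It also shows the protector's two upright walls at the right and the lower edge. Now the handle grasp.

```bash
cat > go.py <<'E'
import sys
from h import *
from scipy.spatial.transform import Rotation as Ro
def go(x,y,z,yaw):
    o=get_obs(); p=o['eef_pos']; yw=np.degrees(o['tool_rot'][2]); d=(yaw-yw+180)%360-180
    R=Ro.from_euler('xyz',[np.pi,0,np.radians(yaw)]).as_matrix()
    v=R.T@(np.array([x,y,z])-p)/.02; print('az rows %.2f | dx %.2f dy %.2f dz %.2f  t=%.1f q6 %.2f F %s'%(-d/6,*v,o['t'],o['qpos'][5],o['contact_force'].round(1)))
if __name__=='__main__': go(*map(float,sys.argv[1:]))
E
python3 go.py .4645 .3241 .005 26.3
```

```text
az rows 10.61 | dx 3.80 dy -2.72 dz 13.82  t=2.6 q6 0.43 F [ 0.4 -0.3  0.4]
```

```bash
python3 -m pendant '[{"jaw":0,"dx":0,"dy":0,"dz":0,"ax":0,"ay":0,"az":1},{"jaw":0,"dx":0,"dy":0,"dz":0,"ax":0,"ay":0,"az":1},{"jaw":0,"dx":0,"dy":0,"dz":0,"ax":0,"ay":0,"az":1},{"jaw":0,"dx":0,"dy":0,"dz":0,"ax":0,"ay":0,"az":1},{"jaw":0,"dx":0,"dy":0,"dz":0,"ax":0,"ay":0,"az":1},{"jaw":0,"dx":0,"dy":0,"dz":0,"ax":0,"ay":0,"az":1},{"jaw":0,"dx":0,"dy":0,"dz":0,"ax":0,"ay":0,"az":1},{"jaw":0,"dx":0,"dy":0,"dz":0,"ax":0,"ay":0,"az":1},{"jaw":0,"dx":0,"dy":0,"dz":0,"ax":0,"ay":0,"az":1},{"jaw":0,"dx":0,"dy":0,"dz":0,"ax":0,"ay":0,"az":1}]' >/dev/null
python3 -m pendant '[{"jaw":0,"dx":0,"dy":0,"dz":0,"ax":0,"ay":0,"az":0.61},{"jaw":0,"dx":0.95,"dy":-0.68,"dz":1,"ax":0,"ay":0,"az":0},{"jaw":0,"dx":0.95,"dy":-0.68,"dz":1,"ax":0,"ay":0,"az":0},{"jaw":0,"dx":0.95,"dy":-0.68,"dz":1,"ax":0,"ay":0,"az":0},{"jaw":0,"dx":0.95,"dy":-0.68,"dz":1,"ax":0,"ay":0,"az":0},{"jaw":0,"dx":0,"dy":0,"dz":1,"ax":0,"ay":0,"az":0},{"jaw":0,"dx":0,"dy":0,"dz":1,"ax":0,"ay":0,"az":0},{"jaw":0,"dx":0,"dy":0,"dz":1,"ax":0,"ay":0,"az":0},{"jaw":0,"dx":0,"dy":0,"dz":1,"ax":0,"ay":0,"az":0},{"jaw":0,"dx":0,"dy":0,"dz":1,"ax":0,"ay":0,"az":0}]'
python3 -m pendant '[{"jaw":0,"dx":0,"dy":0,"dz":1,"ax":0,"ay":0,"az":0},{"jaw":0,"dx":0,"dy":0,"dz":0,"ax":0,"ay":0,"az":0}]'; python3 go.py .4645 .3241 .005 26.3
```

```text
t: 4.25
eef_pos: [0.4634, 0.3251, 0.1005]
tool_rot: [-3.142, 0.001, 0.462]
contact_force: [-0.4, -0.2, -0.2]
grip_width: 0.503
gripper_force: 0.0
t: 4.42
eef_pos: [0.4619, 0.324, 0.0782]
tool_rot: [3.141, 0.006, 0.461]
contact_force: [-0.6, -0.1, -0.3]
grip_width: 0.501
gripper_force: 0.0
az rows 0.02 | dx 0.12 dy 0.05 dz 3.66  t=4.4 q6 1.64 F [-0.6 -0.1 -0.3]
```

```bash
python3 -m pendant '[{"jaw":0,"dx":0.12,"dy":0.05,"dz":0.9,"ax":0,"ay":0,"az":0},{"jaw":0,"dx":0,"dy":0,"dz":0.9,"ax":0,"ay":0,"az":0},{"jaw":0,"dx":0,"dy":0,"dz":0.9,"ax":0,"ay":0,"az":0},{"jaw":0,"dx":0,"dy":0,"dz":0.9,"ax":0,"ay":0,"az":0},{"jaw":0,"dx":0,"dy":0,"dz":0,"ax":0,"ay":0,"az":0}]'; python3 go.py .4645 .3241 .005 26.3
python3 -m pendant '[{"jaw":-1,"dx":0,"dy":0,"dz":0,"ax":0,"ay":0,"az":0},{"jaw":-1,"dx":0,"dy":0,"dz":0,"ax":0,"ay":0,"az":0},{"jaw":-1,"dx":0,"dy":0,"dz":0,"ax":0,"ay":0,"az":0},{"jaw":-1,"dx":0,"dy":0,"dz":0,"ax":0,"ay":0,"az":0},{"jaw":-1,"dx":0,"dy":0,"dz":0,"ax":0,"ay":0,"az":0},{"jaw":-1,"dx":0,"dy":0,"dz":0,"ax":0,"ay":0,"az":0}]' 70
python3 -m pendant '[{"jaw":-1,"dx":0,"dy":0,"dz":-1,"ax":0,"ay":0,"az":0},{"jaw":-1,"dx":0,"dy":0,"dz":-1,"ax":0,"ay":0,"az":0},{"jaw":-1,"dx":0,"dy":0,"dz":-1,"ax":0,"ay":0,"az":0},{"jaw":-1,"dx":0,"dy":0,"dz":-1,"ax":0,"ay":0,"az":0},{"jaw":-1,"dx":0,"dy":0,"dz":-1,"ax":0,"ay":0,"az":0},{"jaw":-1,"dx":0,"dy":0,"dz":-1,"ax":0,"ay":0,"az":0},{"jaw":-1,"dx":0,"dy":0,"dz":-1,"ax":0,"ay":0,"az":0},{"jaw":-1,"dx":0,"dy":0,"dz":0,"ax":0,"ay":0,"az":0}]'
```

```text
t: 4.83
eef_pos: [0.4654, 0.3242, 0.0078]
tool_rot: [3.141, 0.004, 0.461]
contact_force: [-0.7, -0.1, -0.1]
grip_width: 0.498
gripper_force: 0.0
az rows 0.02 | dx -0.04 dy -0.01 dz 0.14  t=4.8 q6 1.64 F [-0.7 -0.1 -0.1]
t: 5.33
eef_pos: [0.4678, 0.325, 0.0114]
tool_rot: [-3.141, -0.002, 0.46]
contact_force: [-2.3, 0.1, 5.6]
grip_width: 0.067
gripper_force: 68.9
t: 6.0
eef_pos: [0.4688, 0.3254, 0.1545]
tool_rot: [-3.141, -0.007, 0.46]
contact_force: [0.9, -0.8, 1.4]
grip_width: -0.002
gripper_force: 0.0
```

The grip came up empty; look.

```bash
python3 -m pendant '[{"jaw":0,"dx":-1,"dy":0,"dz":-1,"ax":0,"ay":0,"az":0},{"jaw":0,"dx":-1,"dy":0,"dz":-1,"ax":0,"ay":0,"az":0},{"jaw":0,"dx":-1,"dy":0,"dz":-1,"ax":0,"ay":0,"az":0},{"jaw":0,"dx":-1,"dy":0,"dz":-1,"ax":0,"ay":0,"az":0},{"jaw":0,"dx":-1,"dy":0,"dz":0,"ax":0,"ay":0,"az":0},{"jaw":0,"dx":0,"dy":0,"dz":0,"ax":0,"ay":0,"az":0}]' >/dev/null
python3 - <<'E'
from seg import *
c=save('wrist','w3.png'); print(get_obs()['eef_pos'])
blobs(c,.012,(0,0,640,480))
E
```

```text
[0.37672491 0.27963225 0.23054042]
px [240.  37.] rect c 0.4833 0.4161 size mm 61.8 79.8 long ang 116.4 centroid [0.4839 0.4172] A 3099
px [604.  23.] rect c 0.6429 0.1232 size mm 40.7 71.1 long ang 129.8 centroid [0.6439 0.1198] A 2661
px [433. 124.] rect c 0.4968 0.2188 size mm 33.3 75.8 long ang 176.0 centroid [0.4984 0.2143] A 1599
px [613. 137.] rect c 0.5747 0.0343 size mm 38.2 66.7 long ang 168.5 centroid [0.5696 0.0424] A 1418
px [334. 221.] rect c 0.3618 0.2557 size mm 41.5 35.5 long ang 26.3 centroid [0.3648 0.2567] A 1011
px [257. 329.] rect c 0.1807 0.2751 size mm 138.6 28.9 long ang 20.1 centroid [0.1979 0.2787] A 884
px [385. 330.] rect c 0.2545 0.1259 size mm 138.8 30.1 long ang 32.5 centroid [0.2663 0.1365] A 920
px [488. 432.] rect c 0.1745 -0.0829 size mm 290.2 84.0 long ang 69.7 centroid [ 0.1863 -0.0775] A 5536
px [189. 401.] rect c 0.0549 0.3157 size mm 53.6 94.3 long ang 137.8 centroid [0.0535 0.317 ] A 1326
px [442. 460.] rect c 0.1125 -0.0506 size mm 86.0 20.8 long ang 66.5 centroid [ 0.1132 -0.0478] A 430
```

View pics/w3.png

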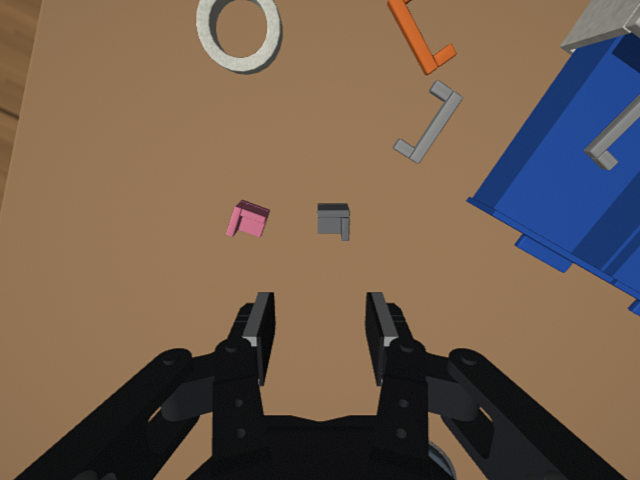

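The handle jumped to (0.497,0.219), bar angle 176° (pixel (433,124)), legs on the +y side. The protector is still at (334,221). I'll regrasp lower, checking at hover first.

```bash
python3 go.py .4961 .2088 .10 -4
python3 -m pendant '[{"jaw":0,"dx":0,"dy":0,"dz":0,"ax":0,"ay":0,"az":1},{"jaw":0,"dx":0,"dy":0,"dz":0,"ax":0,"ay":0,"az":1},{"jaw":0,"dx":0,"dy":0,"dz":0,"ax":0,"ay":0,"az":1},{"jaw":0,"dx":0,"dy":0,"dz":0,"ax":0,"ay":0,"az":1},{"jaw":0,"dx":0,"dy":0,"dz":0,"ax":0,"ay":0,"az":1},{"jaw":0,"dx":0,"dy":0,"dz":0,"ax":0,"ay":0,"az":0}]' >/dev/null
python3 go.py .4961 .2088 .10 -4
python3 - <<'E'
from seg import *
c=read_camera('wrist')
blobs(c,.012,(0,0,640,290))
E
```

```text
az rows 5.06 | dx 6.20 dy 3.12 dz 6.53  t=6.5 q6 1.65 F [ 0.7  0.2 -0.4]
az rows 0.02 | dx 6.14 dy 3.15 dz 6.47  t=7.0 q6 2.18 F [ 0.5 -0.2  0.1]
px [20. 57.] rect c 0.5418 0.5586 size mm 51.7 85.5 long ang 176.1 centroid [0.5375 0.5546] A 3952
px [572.   5.] rect c 0.5449 0.0413 size mm 37.8 8.5 long ang 86.1 centroid [0.5455 0.0402] A 421
px [381.  76.] rect c 0.4962 0.2187 size mm 32.4 74.7 long ang 175.9 centroid [0.498  0.2143] A 1734
px [169.  98.] rect c 0.4906 0.42 size mm 83.0 77.5 long ang 75.7 centroid [0.4924 0.4216] A 3909
px [342. 214.] rect c 0.3605 0.2582 size mm 42.2 36.3 long ang 26.5 centroid [0.3643 0.2579] A 992
```

```bash
python3 -m pendant '[{"jaw":0,"dx":0.88,"dy":0.45,"dz":0.92,"ax":0,"ay":0,"az":0},{"jaw":0,"dx":0.88,"dy":0.45,"dz":0.92,"ax":0,"ay":0,"az":0},{"jaw":0,"dx":0.88,"dy":0.45,"dz":0.92,"ax":0,"ay":0,"az":0},{"jaw":0,"dx":0.88,"dy":0.45,"dz":0.92,"ax":0,"ay":0,"az":0},{"jaw":0,"dx":0.88,"dy":0.45,"dz":0.92,"ax":0,"ay":0,"az":0},{"jaw":0,"dx":0.88,"dy":0.45,"dz":0.92,"ax":0,"ay":0,"az":0},{"jaw":0,"dx":0.88,"dy":0.45,"dz":0.92,"ax":0,"ay":0,"az":0},{"jaw":0,"dx":0,"dy":0,"dz":1,"ax":0,"ay":0,"az":0},{"jaw":0,"dx":0,"dy":0,"dz":1,"ax":0,"ay":0,"az":0},{"jaw":0,"dx":0,"dy":0,"dz":0,"ax":0,"ay":0,"az":0}]'
python3 go.py .4961 .2088 .003 -4;  python3 - <<'E'
from seg import *
c=read_camera('wrist')
blobs(c,.012,(0,0,640,480),amin=400)
print(w2px(c,[.4961,.2088,.012]))
E
```

```text
t: 7.93
eef_pos: [0.495, 0.2084, 0.0573]
tool_rot: [3.14, 0.005, -0.06]
contact_force: [-0.8, -1.1, -0.6]
grip_width: 0.501
gripper_force: 0.0
az rows 0.09 | dx 0.05 dy -0.02 dz 2.72  t=7.9 q6 1.94 F [-0.8 -1.1 -0.6]
px [470.  15.] rect c 0.6198 0.1259 size mm 33.5 15.2 long ang 86.5 centroid [0.6218 0.1303] A 1721
px [621. 128.] rect c 0.5693 0.0524 size mm 71.9 27.2 long ang 13.7 centroid [0.5648 0.0467] A 3823
px [311. 258.] rect c 0.4987 0.2182 size mm 31.5 77.1 long ang 175.9 centroid [0.5008 0.2143] A 3840
px [ 24. 293.] rect c 0.4817 0.3923 size mm 33.7 87.1 long ang 159.3 centroid [0.4891 0.3926] A 4639
px [257. 330.] rect c 0.4456 0.2549 size mm 15.3 72.3 long ang 170.8 centroid [0.4535 0.2523] A 916
px [384. 333.] rect c 0.4402 0.1689 size mm 72.5 15.9 long ang 2.3 centroid [0.4463 0.1706] A 1002
px [488. 432.] rect c 0.349 0.0947 size mm 153.0 44.6 long ang 39.6 centroid [0.3561 0.094 ] A 5711
px [190. 401.] rect c 0.3995 0.306 size mm 29.0 49.4 long ang 105.9 centroid [0.3989 0.3064] A 1609
[320.71937675 266.26341305]
```

```bash
python3 -m pendant '[{"jaw":0,"dx":0.15,"dy":0,"dz":0.9,"ax":0,"ay":0,"az":0},{"jaw":0,"dx":0,"dy":0,"dz":0.9,"ax":0,"ay":0,"az":0},{"jaw":0,"dx":0,"dy":0,"dz":0.9,"ax":0,"ay":0,"az":0},{"jaw":0,"dx":0,"dy":0,"dz":0,"ax":0,"ay":0,"az":0},{"jaw":0,"dx":0,"dy":0,"dz":0,"ax":0,"ay":0,"az":0}]'
python3 go.py .4965 .2082 .003 -4
python3 -m pendant '[{"jaw":-1,"dx":0,"dy":0,"dz":0,"ax":0,"ay":0,"az":0},{"jaw":-1,"dx":0,"dy":0,"dz":0,"ax":0,"ay":0,"az":0},{"jaw":-1,"dx":0,"dy":0,"dz":0,"ax":0,"ay":0,"az":0},{"jaw":-1,"dx":0,"dy":0,"dz":0,"ax":0,"ay":0,"az":0},{"jaw":-1,"dx":0,"dy":0,"dz":0,"ax":0,"ay":0,"az":0},{"jaw":-1,"dx":0,"dy":0,"dz":0,"ax":0,"ay":0,"az":0},{"jaw":-1,"dx":0,"dy":0,"dz":0,"ax":0,"ay":0,"az":0}]' 40
```

```text
t: 8.4
eef_pos: [0.4997, 0.2093, 0.0077]
tool_rot: [3.142, 0.0, -0.062]
contact_force: [0.7, 0.1, -0.4]
grip_width: 0.498
gripper_force: 0.0
az rows 0.08 | dx -0.16 dy 0.07 dz 0.23  t=8.4 q6 1.94 F [ 0.7  0.1 -0.4]
t: 8.98
eef_pos: [0.5002, 0.2094, 0.0084]
tool_rot: [-3.141, -0.002, -0.063]
contact_force: [-2.3, 0.6, 8.0]
grip_width: 0.12
gripper_force: 39.1
```

```bash
python3 -m pendant '[{"jaw":-1,"dx":0,"dy":0,"dz":-0.3,"ax":0,"ay":0,"az":0},{"jaw":-1,"dx":0,"dy":0,"dz":-0.6,"ax":0,"ay":0,"az":0},{"jaw":-1,"dx":0,"dy":0,"dz":-1,"ax":0,"ay":0,"az":0},{"jaw":-1,"dx":0,"dy":0,"dz":-1,"ax":0,"ay":0,"az":0},{"jaw":-1,"dx":0,"dy":0,"dz":-1,"ax":0,"ay":0,"az":0},{"jaw":-1,"dx":0,"dy":0,"dz":-1,"ax":0,"ay":0,"az":0},{"jaw":-1,"dx":0,"dy":0,"dz":-1,"ax":0,"ay":0,"az":0},{"jaw":-1,"dx":0,"dy":0,"dz":0,"ax":0,"ay":0,"az":0}]'
python3 go.py .50 .05 .14 87.5
```

```text
t: 9.65
eef_pos: [0.5013, 0.2097, 0.1296]
tool_rot: [-3.139, -0.006, -0.063]
contact_force: [0.9, 0.4, 0.7]
grip_width: 0.118
gripper_force: 39.2
az rows -15.19 | dx -7.98 dy 0.29 dz -0.52  t=9.7 q6 1.94 F [0.9 0.4 0.7]
```

```bash
python3 -m pendant '[{"jaw":-1,"dx":0,"dy":0,"dz":0,"ax":0,"ay":0,"az":-1},{"jaw":-1,"dx":0,"dy":0,"dz":0,"ax":0,"ay":0,"az":-1},{"jaw":-1,"dx":0,"dy":0,"dz":0,"ax":0,"ay":0,"az":-1},{"jaw":-1,"dx":0,"dy":0,"dz":0,"ax":0,"ay":0,"az":-1},{"jaw":-1,"dx":0,"dy":0,"dz":0,"ax":0,"ay":0,"az":-1},{"jaw":-1,"dx":0,"dy":0,"dz":0,"ax":0,"ay":0,"az":-1},{"jaw":-1,"dx":0,"dy":0,"dz":0,"ax":0,"ay":0,"az":-1},{"jaw":-1,"dx":0,"dy":0,"dz":0,"ax":0,"ay":0,"az":-1},{"jaw":-1,"dx":0,"dy":0,"dz":0,"ax":0,"ay":0,"az":-1},{"jaw":-1,"dx":0,"dy":0,"dz":0,"ax":0,"ay":0,"az":-1}]' 60 >/dev/null
python3 -m pendant '[{"jaw":-1,"dx":0,"dy":0,"dz":0,"ax":0,"ay":0,"az":-1},{"jaw":-1,"dx":0,"dy":0,"dz":0,"ax":0,"ay":0,"az":-1},{"jaw":-1,"dx":0,"dy":0,"dz":0,"ax":0,"ay":0,"az":-1},{"jaw":-1,"dx":0,"dy":0,"dz":0,"ax":0,"ay":0,"az":-1},{"jaw":-1,"dx":0,"dy":0,"dz":0,"ax":0,"ay":0,"az":-1},{"jaw":-1,"dx":0,"dy":0,"dz":0,"ax":0,"ay":0,"az":-0.2},{"jaw":-1,"dx":0,"dy":0,"dz":0,"ax":0,"ay":0,"az":0}]'
python3 go.py .496 .0726 .028 87.5
```

```text
t: 11.07
eef_pos: [0.4994, 0.209, 0.125]
tool_rot: [-3.142, 0.0, 1.527]
contact_force: [-0.5, -0.2, -0.4]
grip_width: 0.107
gripper_force: 59.5
az rows -0.00 | dx -6.82 dy 0.13 dz 4.85  t=11.1 q6 0.35 F [-0.5 -0.2 -0.4]
```

```bash
python3 -m pendant '[{"jaw":-1,"dx":-0.97,"dy":0,"dz":0,"ax":0,"ay":0,"az":0},{"jaw":-1,"dx":-0.97,"dy":0,"dz":0,"ax":0,"ay":0,"az":0},{"jaw":-1,"dx":-0.97,"dy":0,"dz":0,"ax":0,"ay":0,"az":0},{"jaw":-1,"dx":-0.97,"dy":0,"dz":0,"ax":0,"ay":0,"az":0},{"jaw":-1,"dx":-0.97,"dy":0,"dz":0,"ax":0,"ay":0,"az":0},{"jaw":-1,"dx":-0.97,"dy":0.13,"dz":0,"ax":0,"ay":0,"az":0},{"jaw":-1,"dx":-0.97,"dy":0,"dz":0,"ax":0,"ay":0,"az":0},{"jaw":-1,"dx":0,"dy":0,"dz":0,"ax":0,"ay":0,"az":0}]'; python3 go.py .496 .0726 .028 87.5; python3 -c "
from h import *
c=save('wrist','w4.png')"
```

```text
t: 11.73
eef_pos: [0.4962, 0.0709, 0.1249]
tool_rot: [-3.141, 0.0, 1.523]
contact_force: [-0.5, -0.3, -0.8]
grip_width: 0.107
gripper_force: 59.5
az rows -0.04 | dx 0.08 dy -0.01 dz 4.85  t=11.7 q6 0.10 F [-0.5 -0.3 -0.8]
```

View pics/w4.png

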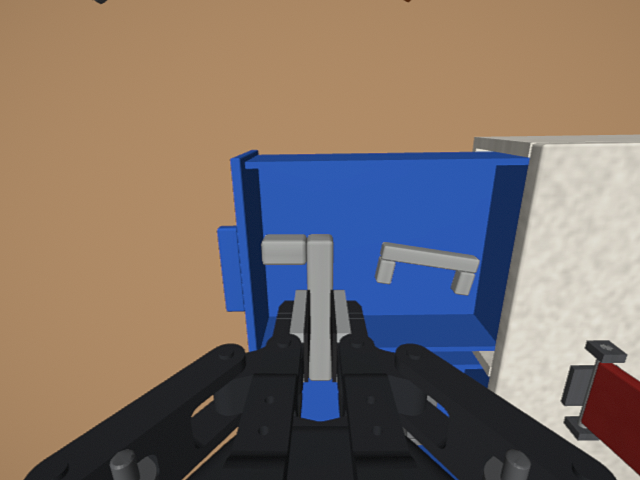

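The held handle sits over the front part of the left tray (bar at 320, legs towards the front), and the stored one is clear at (430,260). Lower and release.

```bash
python3 -m pendant '[{"jaw":-1,"dx":0,"dy":0,"dz":0.95,"ax":0,"ay":0,"az":0},{"jaw":-1,"dx":0,"dy":0,"dz":0.95,"ax":0,"ay":0,"az":0},{"jaw":-1,"dx":0,"dy":0,"dz":0.95,"ax":0,"ay":0,"az":0},{"jaw":-1,"dx":0,"dy":0,"dz":0.95,"ax":0,"ay":0,"az":0},{"jaw":-1,"dx":0,"dy":0,"dz":0.95,"ax":0,"ay":0,"az":0},{"jaw":-1,"dx":0,"dy":0,"dz":0,"ax":0,"ay":0,"az":0},{"jaw":-1,"dx":0,"dy":0,"dz":0,"ax":0,"ay":0,"az":0}]'
python3 -m pendant '[{"jaw":-0.45,"dx":0,"dy":0,"dz":0,"ax":0,"ay":0,"az":0},{"jaw":-0.45,"dx":0,"dy":0,"dz":0,"ax":0,"ay":0,"az":0},{"jaw":-0.45,"dx":0,"dy":0,"dz":0,"ax":0,"ay":0,"az":0},{"jaw":-0.45,"dx":0,"dy":0,"dz":0,"ax":0,"ay":0,"az":0},{"jaw":-0.45,"dx":0,"dy":0,"dz":-1,"ax":0,"ay":0,"az":0},{"jaw":-0.45,"dx":0,"dy":0,"dz":-1,"ax":0,"ay":0,"az":0},{"jaw":-0.45,"dx":0,"dy":0,"dz":-1,"ax":0,"ay":0,"az":0},{"jaw":-0.45,"dx":0,"dy":0,"dz":-1,"ax":0,"ay":0,"az":0},{"jaw":0,"dx":0,"dy":0,"dz":-1,"ax":0,"ay":0,"az":0},{"jaw":0,"dx":0,"dy":0,"dz":-1,"ax":0,"ay":0,"az":0}]'
python3 - <<'E'
from seg import *
c=read_camera('wrist'); blobs(c,.026,(0,0,640,290),amin=300)
c=np.load('pics/w3.png.npz'); 
for u,v in((318,203),(350,205),(350,240),(341,240),(318,235)): print((u,v),px2w(c,u,v,.034)[:2].round(4),px2w(c,u,v,.0)[:2].round(4))
im=c['img'][195:250,305:360]; cv2.imwrite('pics/z3.png',cv2.resize(im[:,:,::-1],(550,550),interpolation=2))
E
python3 go.py .366 .257 .10 26.3
```

```text
t: 12.37
eef_pos: [0.4959, 0.0739, 0.0297]
tool_rot: [-3.14, 0.0, 1.527]
contact_force: [0.6, -1.4, -0.6]
grip_width: 0.108
gripper_force: 59.5
t: 13.2
eef_pos: [0.4963, 0.0733, 0.1514]
tool_rot: [3.141, -0.0, 1.528]
contact_force: [0.4, -0.5, -0.0]
grip_width: 0.498
gripper_force: 0.0
px [122.   6.] rect c 0.3706 0.2351 size mm 10.4 36.3 long ang 177.5 centroid [0.3701 0.2369] A 598
px [565. 215.] rect c 0.6905 0.0728 size mm 127.8 174.0 long ang 177.5 centroid [0.6967 0.0756] A 22503
px [314. 229.] rect c 0.4875 0.072 size mm 75.7 31.1 long ang 88.0 centroid [0.4917 0.0734] A 1988
px [419. 255.] rect c 0.5785 0.0421 size mm 33.7 76.5 long ang 168.1 centroid [0.5795 0.0465] A 2044
(318, 203) [0.3792 0.2839] [0.372  0.2806]
(350, 205) [0.3918 0.2537] [0.3859 0.2474]
(350, 240) [0.3584 0.2359] [0.3491 0.2278]
(341, 240) [0.3541 0.2445] [0.3445 0.2372]
(318, 235) [0.3483 0.2687] [0.3381 0.2639]
az rows 10.21 | dx -1.85 dy -11.15 dz 2.74  t=13.2 q6 0.10 F [ 3.5 -0.3  4. ]
```

View pics/z3.png

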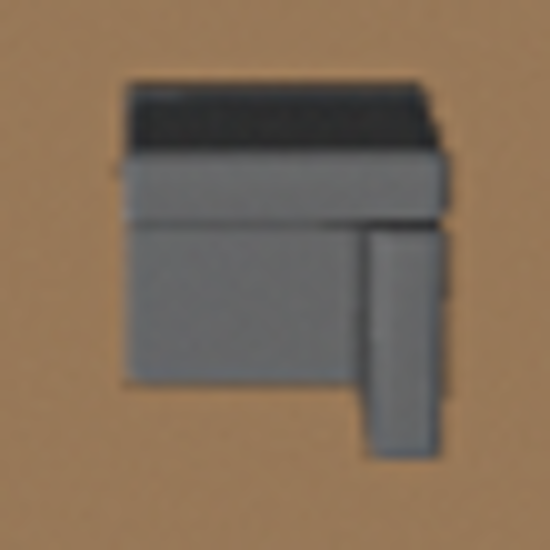

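Run:
```python
from h import *
c=np.load('pics/w3.png.npz')
A,B,C=[px2w(c,u,v,.034)[:2] for u,v in((349.2,210.4),(318,210.4),(349,240.6))]
print('len',np.linalg.norm(A-B),np.linalg.norm(A-C),'cen',(B+C)/2,'ang A->C',np.degrees(np.arctan2(*(C-A)[::-1])),'A->B',np.degrees(np.arctan2(*(B-A)[::-1])),A)
```

```text
len 0.03203848561837446 0.03287799621125372 cen [0.36475016 0.25854349] ang A->C -152.40906758260337 A->B 116.3492777654488 [0.38642968 0.25180238]
```

```bash
python3 -m pendant '[{"jaw":0.3,"dx":0,"dy":0,"dz":0,"ax":0,"ay":0,"az":1},{"jaw":0.3,"dx":0,"dy":0,"dz":0,"ax":0,"ay":0,"az":1},{"jaw":0.3,"dx":0,"dy":0,"dz":0,"ax":0,"ay":0,"az":1},{"jaw":0.3,"dx":0,"dy":0,"dz":0,"ax":0,"ay":0,"az":1},{"jaw":0.3,"dx":0,"dy":0,"dz":0,"ax":0,"ay":0,"az":1},{"jaw":0.3,"dx":0,"dy":0,"dz":0,"ax":0,"ay":0,"az":1},{"jaw":0.3,"dx":0,"dy":0,"dz":0,"ax":0,"ay":0,"az":1},{"jaw":0.3,"dx":0,"dy":0,"dz":0,"ax":0,"ay":0,"az":1},{"jaw":0.3,"dx":0,"dy":0,"dz":0,"ax":0,"ay":0,"az":1},{"jaw":0.3,"dx":0,"dy":0,"dz":0,"ax":0,"ay":0,"az":1}]' >/dev/null
python3 -m pendant '[{"jaw":0.3,"dx":-0.15,"dy":-1,"dz":0,"ax":0,"ay":0,"az":0.21},{"jaw":0.3,"dx":-0.15,"dy":-1,"dz":0.2,"ax":0,"ay":0,"az":0},{"jaw":0.3,"dx":-0.15,"dy":-1,"dz":0.2,"ax":0,"ay":0,"az":0},{"jaw":0.3,"dx":-0.15,"dy":-1,"dz":0.2,"ax":0,"ay":0,"az":0},{"jaw":0.3,"dx":-0.15,"dy":-1,"dz":0.2,"ax":0,"ay":0,"az":0},{"jaw":0.3,"dx":-0.15,"dy":-1,"dz":0.2,"ax":0,"ay":0,"az":0},{"jaw":0.3,"dx":-0.15,"dy":-1,"dz":0.2,"ax":0,"ay":0,"az":0},{"jaw":0.3,"dx":-0.15,"dy":-1,"dz":0.3,"ax":0,"ay":0,"az":0},{"jaw":0.3,"dx":-0.15,"dy":-1,"dz":0.3,"ax":0,"ay":0,"az":0},{"jaw":0.3,"dx":-0.15,"dy":-1,"dz":0.3,"ax":0,"ay":0,"az":0}]' >/dev/null
python3 -m pendant '[{"jaw":0.3,"dx":0,"dy":-1,"dz":0.5,"ax":0,"ay":0,"az":0},{"jaw":0.3,"dx":0,"dy":-0.2,"dz":0.5,"ax":0,"ay":0,"az":0},{"jaw":0.3,"dx":0,"dy":0,"dz":0,"ax":0,"ay":0,"az":0},{"jaw":0.3,"dx":0,"dy":0,"dz":0,"ax":0,"ay":0,"az":0}]'
python3 go.py .3709 .2612 .004 26.3
python3 - <<'E'
from seg import *
c=read_camera('wrist'); blobs(c,.034,(210,0,430,480),amin=300); print(w2px(c,[.3655,.2585,.034]))
E
```

```text
t: 15.25
eef_pos: [0.3698, 0.2601, 0.0877]
tool_rot: [3.141, 0.001, 0.46]
contact_force: [-0.0, -0.3, 0.5]
grip_width: 0.649
gripper_force: 0.0
az rows 0.01 | dx 0.07 dy -0.02 dz 4.19  t=15.2 q6 1.62 F [-0.  -0.3  0.5]
px [322. 257.] rect c 0.3687 0.2606 size mm 42.8 33.3 long ang 26.3 centroid [0.3736 0.2616] A 2561
px [239. 329.] rect c 0.2954 0.2876 size mm 67.6 17.3 long ang 16.5 centroid [0.3023 0.2886] A 871
px [403. 329.] rect c 0.3468 0.1851 size mm 65.6 17.6 long ang 35.8 centroid [0.351  0.1895] A 878
[320.60959697 270.14415837]
```

```bash
python3 -m pendant '[{"jaw":0.3,"dx":0,"dy":0,"dz":1,"ax":0,"ay":0,"az":0},{"jaw":0.3,"dx":0,"dy":0,"dz":1,"ax":0,"ay":0,"az":0},{"jaw":0.3,"dx":0,"dy":0,"dz":1,"ax":0,"ay":0,"az":0},{"jaw":0.3,"dx":0,"dy":0,"dz":1,"ax":0,"ay":0,"az":0},{"jaw":0.3,"dx":0,"dy":0,"dz":0.2,"ax":0,"ay":0,"az":0},{"jaw":0.3,"dx":0,"dy":0,"dz":0,"ax":0,"ay":0,"az":0}]'
python3 -m pendant '[{"jaw":-1,"dx":0,"dy":0,"dz":0,"ax":0,"ay":0,"az":0},{"jaw":-1,"dx":0,"dy":0,"dz":0,"ax":0,"ay":0,"az":0},{"jaw":-1,"dx":0,"dy":0,"dz":0,"ax":0,"ay":0,"az":0},{"jaw":-1,"dx":0,"dy":0,"dz":0,"ax":0,"ay":0,"az":0},{"jaw":-1,"dx":0,"dy":0,"dz":0,"ax":0,"ay":0,"az":0},{"jaw":-1,"dx":0,"dy":0,"dz":0,"ax":0,"ay":0,"az":0},{"jaw":-1,"dx":0,"dy":0,"dz":0,"ax":0,"ay":0,"az":0}]' 50
python3 -m pendant '[{"jaw":-1,"dx":0,"dy":0,"dz":-0.3,"ax":0,"ay":0,"az":0},{"jaw":-1,"dx":0,"dy":0,"dz":-0.6,"ax":0,"ay":0,"az":0},{"jaw":-1,"dx":0,"dy":0,"dz":-1,"ax":0,"ay":0,"az":0},{"jaw":-1,"dx":0,"dy":0,"dz":-1,"ax":0,"ay":0,"az":0},{"jaw":-1,"dx":0,"dy":0,"dz":-1,"ax":0,"ay":0,"az":0},{"jaw":-1,"dx":0,"dy":0,"dz":-1,"ax":0,"ay":0,"az":0},{"jaw":-1,"dx":0,"dy":0,"dz":-1,"ax":0,"ay":0,"az":0},{"jaw":-1,"dx":0,"dy":0,"dz":-1,"ax":0,"ay":0,"az":0},{"jaw":-1,"dx":0,"dy":0,"dz":0,"ax":0,"ay":0,"az":0}]'
python3 go.py .495 -.08 .15 87.5
```

```text
t: 15.8
eef_pos: [0.3699, 0.2598, 0.0035]
tool_rot: [3.141, 0.002, 0.458]
contact_force: [0.0, -0.5, 0.1]
grip_width: 0.65
gripper_force: 0.0
t: 16.38
eef_pos: [0.3707, 0.2607, 0.0053]
tool_rot: [3.141, -0.002, 0.459]
contact_force: [1.4, -4.2, 7.8]
grip_width: 0.385
gripper_force: 50.2
t: 17.13
eef_pos: [0.3713, 0.2614, 0.146]
tool_rot: [-3.141, -0.006, 0.459]
contact_force: [0.8, 0.5, -0.3]
grip_width: 0.389
gripper_force: 49.6
az rows -10.20 | dx -16.79 dy 6.93 dz -0.20  t=17.1 q6 1.62 F [ 0.8  0.5 -0.3]
```

```bash
python3 -m pendant '[{"jaw":-1,"dx":0,"dy":0,"dz":0,"ax":0,"ay":0,"az":-1},{"jaw":-1,"dx":0,"dy":0,"dz":0,"ax":0,"ay":0,"az":-1},{"jaw":-1,"dx":0,"dy":0,"dz":0,"ax":0,"ay":0,"az":-1},{"jaw":-1,"dx":0,"dy":0,"dz":0,"ax":0,"ay":0,"az":-1},{"jaw":-1,"dx":0,"dy":0,"dz":0,"ax":0,"ay":0,"az":-1},{"jaw":-1,"dx":0,"dy":0,"dz":0,"ax":0,"ay":0,"az":-1},{"jaw":-1,"dx":0,"dy":0,"dz":0,"ax":0,"ay":0,"az":-1},{"jaw":-1,"dx":0,"dy":0,"dz":0,"ax":0,"ay":0,"az":-1},{"jaw":-1,"dx":0,"dy":0,"dz":0,"ax":0,"ay":0,"az":-1},{"jaw":-1,"dx":0,"dy":0,"dz":0,"ax":0,"ay":0,"az":-1}]' >/dev/null
python3 -m pendant '[{"jaw":-1,"dx":0,"dy":0,"dz":0,"ax":0,"ay":0,"az":-0.2},{"jaw":-1,"dx":-0.97,"dy":0.43,"dz":0,"ax":0,"ay":0,"az":0},{"jaw":-1,"dx":-0.97,"dy":0.43,"dz":0,"ax":0,"ay":0,"az":0},{"jaw":-1,"dx":-0.97,"dy":0.43,"dz":0,"ax":0,"ay":0,"az":0},{"jaw":-1,"dx":-0.97,"dy":0.43,"dz":0,"ax":0,"ay":0,"az":0},{"jaw":-1,"dx":-0.97,"dy":0.43,"dz":0,"ax":0,"ay":0,"az":0},{"jaw":-1,"dx":-0.97,"dy":0.43,"dz":0,"ax":0,"ay":0,"az":0},{"jaw":-1,"dx":-0.97,"dy":0.43,"dz":0,"ax":0,"ay":0,"az":0},{"jaw":-1,"dx":-0.97,"dy":0.43,"dz":0,"ax":0,"ay":0,"az":0},{"jaw":-1,"dx":-0.97,"dy":0.43,"dz":0,"ax":0,"ay":0,"az":0}]' >/dev/null
python3 -m pendant '[{"jaw":-1,"dx":-0.97,"dy":0.43,"dz":0,"ax":0,"ay":0,"az":0},{"jaw":-1,"dx":-0.97,"dy":0.43,"dz":0,"ax":0,"ay":0,"az":0},{"jaw":-1,"dx":-0.97,"dy":0.43,"dz":0,"ax":0,"ay":0,"az":0},{"jaw":-1,"dx":-0.97,"dy":0.43,"dz":0,"ax":0,"ay":0,"az":0},{"jaw":-1,"dx":-0.97,"dy":0.43,"dz":0,"ax":0,"ay":0,"az":0},{"jaw":-1,"dx":-0.97,"dy":0.43,"dz":0,"ax":0,"ay":0,"az":0},{"jaw":-1,"dx":-0.97,"dy":0.43,"dz":0,"ax":0,"ay":0,"az":0},{"jaw":-1,"dx":0,"dy":0,"dz":0,"ax":0,"ay":0,"az":0}]'
python3 go.py .496 -.0536 .025 87.5; python3 -c "
from h import *
c=save('side','s5.png'); cv2.imwrite('pics/z5.png',cv2.resize(c['img'][160:400,190:370,::-1],(450,600)))"
```

```text
t: 19.47
eef_pos: [0.4949, -0.0581, 0.1421]
tool_rot: [3.14, 0.001, 1.523]
contact_force: [0.5, 0.4, -1.0]
grip_width: 0.386
gripper_force: 49.7
az rows -0.04 | dx 0.23 dy 0.05 dz 5.85  t=19.5 q6 -0.16 F [ 0.5  0.4 -1. ]
```

View pics/z5.png

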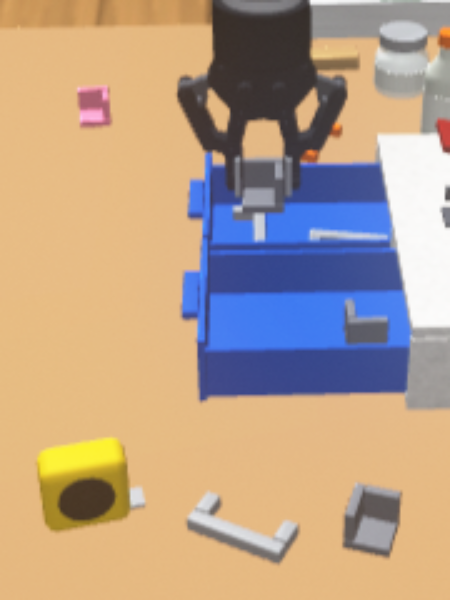

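The protector is held over the right tray's free front area, and the stored one sits farther back. Lower and release.

```bash
python3 -m pendant '[{"jaw":-1,"dx":0.2,"dy":0,"dz":0.95,"ax":0,"ay":0,"az":0},{"jaw":-1,"dx":0,"dy":0,"dz":0.95,"ax":0,"ay":0,"az":0},{"jaw":-1,"dx":0,"dy":0,"dz":0.95,"ax":0,"ay":0,"az":0},{"jaw":-1,"dx":0,"dy":0,"dz":0.95,"ax":0,"ay":0,"az":0},{"jaw":-1,"dx":0,"dy":0,"dz":0.95,"ax":0,"ay":0,"az":0},{"jaw":-1,"dx":0,"dy":0,"dz":0.95,"ax":0,"ay":0,"az":0},{"jaw":-1,"dx":0,"dy":0,"dz":0.2,"ax":0,"ay":0,"az":0},{"jaw":-1,"dx":0,"dy":0,"dz":0,"ax":0,"ay":0,"az":0}]'
python3 -m pendant '[{"jaw":0.05,"dx":0,"dy":0,"dz":0,"ax":0,"ay":0,"az":0},{"jaw":0.05,"dx":0,"dy":0,"dz":0,"ax":0,"ay":0,"az":0},{"jaw":0.05,"dx":0,"dy":0,"dz":0,"ax":0,"ay":0,"az":0},{"jaw":0.05,"dx":0,"dy":0,"dz":-1,"ax":0,"ay":0,"az":0},{"jaw":0.05,"dx":0,"dy":0,"dz":-1,"ax":0,"ay":0,"az":0},{"jaw":0.05,"dx":0,"dy":0,"dz":-1,"ax":0,"ay":0,"az":0},{"jaw":0.05,"dx":0,"dy":0,"dz":-1,"ax":0,"ay":0,"az":0},{"jaw":0.05,"dx":0,"dy":0,"dz":-1,"ax":0,"ay":0,"az":0},{"jaw":0.05,"dx":0,"dy":0,"dz":-1,"ax":0,"ay":0,"az":0},{"jaw":0.05,"dx":0,"dy":0,"dz":-1,"ax":0,"ay":0,"az":0}]'
python3 go.py .51 -.35 .25 87.5
```

```text
t: 20.18
eef_pos: [0.4934, -0.0508, 0.0235]
tool_rot: [-3.14, -0.0, 1.526]
contact_force: [-0.7, 0.7, -1.0]
grip_width: 0.389
gripper_force: 50.0
t: 21.02
eef_pos: [0.4936, -0.0514, 0.1652]
tool_rot: [3.141, 0.0, 1.527]
contact_force: [0.2, -0.4, -1.5]
grip_width: 0.524
gripper_force: 0.0
az rows -0.00 | dx -14.88 dy 1.47 dz -4.24  t=21.0 q6 -0.15 F [ 0.2 -0.4 -1.5]
```

```bash
python3 -m pendant '[{"jaw":0,"dx":-0.98,"dy":0.1,"dz":-0.3,"ax":0,"ay":0,"az":0},{"jaw":0,"dx":-0.98,"dy":0.1,"dz":-0.3,"ax":0,"ay":0,"az":0},{"jaw":0,"dx":-0.98,"dy":0.1,"dz":-0.3,"ax":0,"ay":0,"az":0},{"jaw":0,"dx":-0.98,"dy":0.1,"dz":-0.3,"ax":0,"ay":0,"az":0},{"jaw":0,"dx":-0.98,"dy":0.1,"dz":-0.3,"ax":0,"ay":0,"az":0},{"jaw":0,"dx":-0.98,"dy":0.1,"dz":-0.3,"ax":0,"ay":0,"az":0},{"jaw":0,"dx":-0.98,"dy":0.1,"dz":-0.3,"ax":0,"ay":0,"az":0},{"jaw":0,"dx":-0.98,"dy":0.1,"dz":-0.3,"ax":0,"ay":0,"az":0},{"jaw":0,"dx":-0.98,"dy":0.1,"dz":-0.3,"ax":0,"ay":0,"az":0},{"jaw":0,"dx":-0.98,"dy":0.1,"dz":-0.3,"ax":0,"ay":0,"az":0}]' >/dev/null
python3 -m pendant '[{"jaw":0,"dx":-0.98,"dy":0.1,"dz":-0.3,"ax":0,"ay":0,"az":0},{"jaw":0,"dx":-0.98,"dy":0.1,"dz":-0.3,"ax":0,"ay":0,"az":0},{"jaw":0,"dx":-0.98,"dy":0.1,"dz":-0.3,"ax":0,"ay":0,"az":0},{"jaw":0,"dx":-0.98,"dy":0.1,"dz":-0.3,"ax":0,"ay":0,"az":0},{"jaw":0,"dx":-0.98,"dy":0.1,"dz":0,"ax":0,"ay":0,"az":0},{"jaw":0,"dx":0,"dy":0,"dz":0,"ax":0,"ay":0,"az":0},{"jaw":0,"dx":0,"dy":0,"dz":0,"ax":0,"ay":0,"az":0}]'
python3 - <<'E'
from seg import *
c=save('wrist','w6.png'); blobs(c,.012,(0,0,640,300),amin=200)
E
```

```text
t: 22.43
eef_pos: [0.5107, -0.3468, 0.2477]
tool_rot: [-3.141, -0.0, 1.526]
contact_force: [1.0, 0.4, -0.6]
grip_width: 0.504
gripper_force: 0.0
px [518.   9.] rect c 0.7136 -0.1707 size mm 16.4 219.5 long ang 177.4 centroid [ 0.7084 -0.1699] A 4385
px [205. 126.] rect c 0.3926 -0.2615 size mm 12.0 18.1 long ang 101.2 centroid [ 0.3927 -0.2615] A 207
px [276. 158.] rect c 0.4686 -0.2954 size mm 32.5 75.4 long ang 149.6 centroid [ 0.4656 -0.2986] A 1257
px [364. 160.] rect c 0.5622 -0.3075 size mm 35.8 38.7 long ang 159.8 centroid [ 0.5608 -0.3051] A 1012
```

View pics/w6.png

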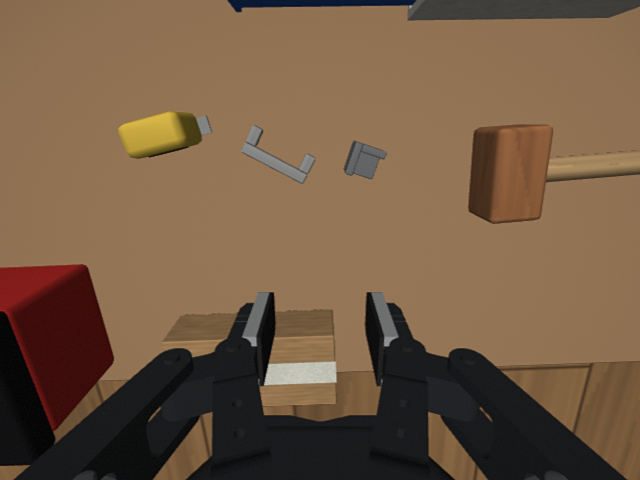

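Only a handle (276,158) and a protector (364,160) here; the small grey piece is the tape tongue. Taking the handle next.

```bash
python3 -m pendant '[{"jaw":0,"dx":0,"dy":0,"dz":0,"ax":0,"ay":0,"az":1},{"jaw":0,"dx":0,"dy":0,"dz":0,"ax":0,"ay":0,"az":1},{"jaw":0,"dx":0,"dy":0,"dz":0,"ax":0,"ay":0,"az":1},{"jaw":0,"dx":0,"dy":0,"dz":0,"ax":0,"ay":0,"az":1},{"jaw":0,"dx":0,"dy":0,"dz":0,"ax":0,"ay":0,"az":1},{"jaw":0,"dx":0,"dy":0,"dz":0,"ax":0,"ay":0,"az":1},{"jaw":0,"dx":0,"dy":0,"dz":0,"ax":0,"ay":0,"az":1},{"jaw":0,"dx":0,"dy":0,"dz":0,"ax":0,"ay":0,"az":1},{"jaw":0,"dx":0,"dy":0,"dz":0,"ax":0,"ay":0,"az":1},{"jaw":0,"dx":0,"dy":0,"dz":0,"ax":0,"ay":0,"az":1}]' >/dev/null
python3 -m pendant '[{"jaw":0,"dx":0,"dy":0,"dz":0,"ax":0,"ay":0,"az":1},{"jaw":0,"dx":0,"dy":0,"dz":0,"ax":0,"ay":0,"az":1},{"jaw":0,"dx":0,"dy":0,"dz":0,"ax":0,"ay":0,"az":1},{"jaw":0,"dx":0,"dy":0,"dz":0,"ax":0,"ay":0,"az":1},{"jaw":0,"dx":0,"dy":0,"dz":0,"ax":0,"ay":0,"az":1},{"jaw":0,"dx":0,"dy":0,"dz":0,"ax":0,"ay":0,"az":1},{"jaw":0,"dx":0,"dy":0,"dz":0,"ax":0,"ay":0,"az":1},{"jaw":0,"dx":0,"dy":0,"dz":0,"ax":0,"ay":0,"az":1},{"jaw":0,"dx":0,"dy":0,"dz":0,"ax":0,"ay":0,"az":1},{"jaw":0,"dx":0,"dy":0,"dz":0,"ax":0,"ay":0,"az":0.65}]'
python3 go.py .4635 -.304 .05 -30.4
```

```text
t: 24.15
eef_pos: [0.5111, -0.3453, 0.2479]
tool_rot: [-3.141, 0.0, -0.535]
contact_force: [-0.2, 0.9, 0.0]
grip_width: 0.499
gripper_force: 0.0
az rows -0.05 | dx -3.10 dy -0.58 dz 9.90  t=24.1 q6 1.44 F [-0.2  0.9  0. ]
```

```bash
python3 -m pendant '[{"jaw":0,"dx":-0.78,"dy":-0.15,"dz":1,"ax":0,"ay":0,"az":0},{"jaw":0,"dx":-0.78,"dy":-0.15,"dz":1,"ax":0,"ay":0,"az":0},{"jaw":0,"dx":-0.78,"dy":-0.15,"dz":1,"ax":0,"ay":0,"az":0},{"jaw":0,"dx":-0.78,"dy":-0.15,"dz":1,"ax":0,"ay":0,"az":0},{"jaw":0,"dx":0,"dy":0,"dz":1,"ax":0,"ay":0,"az":0},{"jaw":0,"dx":0,"dy":0,"dz":1,"ax":0,"ay":0,"az":0},{"jaw":0,"dx":0,"dy":0,"dz":1,"ax":0,"ay":0,"az":0},{"jaw":0,"dx":0,"dy":0,"dz":1,"ax":0,"ay":0,"az":0},{"jaw":0,"dx":0,"dy":0,"dz":1,"ax":0,"ay":0,"az":0},{"jaw":0,"dx":0,"dy":0,"dz":0,"ax":0,"ay":0,"az":0}]'
python3 -m pendant '[{"jaw":0,"dx":0,"dy":0,"dz":0,"ax":0,"ay":0,"az":0}]' >/dev/null
python3 go.py .4635 -.304 .003 -30.4
python3 - <<'E'
from seg import *
c=read_camera('wrist'); blobs(c,.012,(200,150,440,320),amin=300)
E
```

```text
t: 24.98
eef_pos: [0.4618, -0.3024, 0.0649]
tool_rot: [-3.141, 0.006, -0.53]
contact_force: [-0.7, 0.3, -0.5]
grip_width: 0.5
gripper_force: 0.0
az rows 0.01 | dx 0.03 dy 0.00 dz 3.24  t=25.1 q6 1.44 F [0.  0.  0.4]
px [359. 253.] rect c 0.4504 -0.3252 size mm 44.3 86.5 long ang 150.0 centroid [ 0.4547 -0.3261] A 3883
px [260. 307.] rect c 0.4551 -0.2516 size mm 8.5 23.9 long ang 130.6 centroid [ 0.4549 -0.2516] A 353
```

Run:
```python
from seg import *
c=save('wrist','w7.png'); blobs(c,.012,(0,0,640,480),amin=150)
for p in([.4686,-.2954,.012],[.4635,-.304,.012]): print(w2px(c,p))
c=save('side','s7.png'); blobs(c,.012,(180,330,370,400),amin=20)
```

```text
px [230. 122.] rect c 0.561 -0.3026 size mm 42.4 37.7 long ang 69.5 centroid [ 0.5606 -0.3021] A 5069
px [  6. 167.] rect c 0.6046 -0.1772 size mm 9.4 19.2 long ang 132.6 centroid [ 0.6058 -0.1763] A 348
px [362. 265.] rect c 0.4267 -0.3113 size mm 44.6 146.3 long ang 161.3 centroid [ 0.4458 -0.3243] A 4375
px [257. 330.] rect c 0.4348 -0.234 size mm 16.2 76.3 long ang 144.0 centroid [ 0.4411 -0.2403] A 905
px [322. 366.] rect c 0.3933 -0.263 size mm 12.5 18.7 long ang 100.9 centroid [ 0.3933 -0.2633] A 382
px [ 14. 393.] rect c 0.4818 -0.0566 size mm 26.8 54.8 long ang 132.6 centroid [ 0.4867 -0.0564] A 1305
px [457. 400.] rect c 0.3066 -0.3338 size mm 82.6 38.6 long ang 13.2 centroid [ 0.3159 -0.3345] A 2177
px [190. 401.] rect c 0.4157 -0.1634 size mm 50.6 30.8 long ang 76.9 centroid [ 0.4154 -0.1631] A 1582
[305.35121355 260.46214775]
[321.14820273 260.53273942]
px [265. 334.] rect c 0.4284 -0.2051 size mm 8.5 19.0 long ang 99.4 centroid [ 0.4287 -0.2041] A 29
px [294. 334.] rect c 0.4834 -0.2117 size mm 22.8 19.6 long ang 86.8 centroid [ 0.4862 -0.2085] A 60
px [282. 352.] rect c 0.4608 -0.256 size mm 36.6 7.5 long ang 88.2 centroid [ 0.4609 -0.2557] A 70
px [245. 359.] rect c 0.3938 -0.2696 size mm 9.1 20.8 long ang 92.0 centroid [ 0.3936 -0.2703] A 49
px [339. 368.] rect c 0.5624 -0.3031 size mm 64.9 38.1 long ang 72.8 centroid [ 0.5627 -0.3036] A 526
px [281. 384.] rect c 0.459 -0.33 size mm 38.7 78.6 long ang 149.8 centroid [ 0.4574 -0.3344] A 526
```

View pics/w7.png

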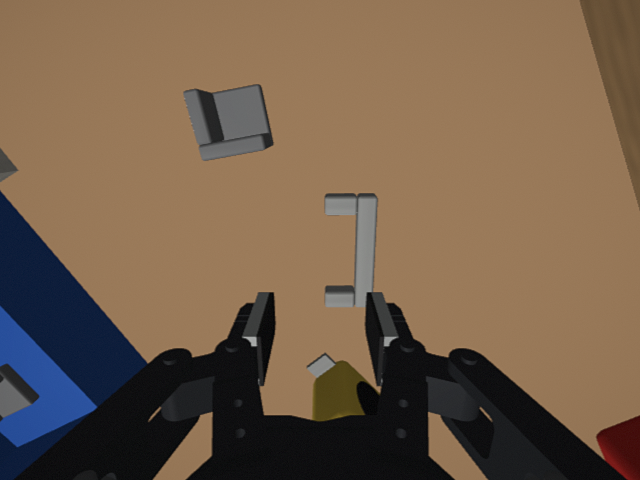

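The knock moved the handle about 4 cm: bar now from (367,195) to (365,305), legs to the left. I'll recompute from the corners.

Run:
```python
from h import *
from go import go
c=np.load('pics/w7.png.npz')
a,b,d=[px2w(c,u,v,.012)[:2] for u,v in((377.8,195),(375.2,305.5),(325,195))]
L=b-a; ang=np.degrees(np.arctan2(*(a-b)[::-1])); n=np.array([-np.sin(np.radians(ang)),np.cos(np.radians(ang))]); n*=np.sign(n@(d-a))
m=(a+b)/2+.006*n; print(np.linalg.norm(L),n@(d-a),'ang',ang,'bar',m, n)
go(*m,.003,-30.4)
```

```text
0.07437023297651543 0.031288550973086256 ang -28.555238837913866 bar [ 0.45300171 -0.33114961] [0.47800581 0.87835668]
az rows 0.00 | dx 0.19 dy 1.41 dz 3.32  t=25.2 q6 1.44 F [ 0.1 -0.1 -0.4]
```

```bash
python3 -m pendant '[{"jaw":0,"dx":0.1,"dy":0.7,"dz":0,"ax":0,"ay":0,"az":-0.2},{"jaw":0,"dx":0.1,"dy":0.7,"dz":0,"ax":0,"ay":0,"az":0},{"jaw":0,"dx":0,"dy":0,"dz":0.8,"ax":0,"ay":0,"az":0},{"jaw":0,"dx":0,"dy":0,"dz":0.8,"ax":0,"ay":0,"az":0},{"jaw":0,"dx":0,"dy":0,"dz":0,"ax":0,"ay":0,"az":0},{"jaw":0,"dx":0,"dy":0,"dz":0,"ax":0,"ay":0,"az":0}]' >/dev/null
python3 - <<'E'
from seg import *
from go import go
c=read_camera('wrist'); blobs(c,.012,(280,100,370,292),amin=300)
go(.453,-.3311,.003,-29.2)
E
```

```text
px [313. 245.] rect c 0.4713 -0.3328 size mm 26.8 44.4 long ang 150.0 centroid [ 0.4739 -0.3382] A 2532
az rows -0.00 | dx -0.01 dy -0.01 dz 1.69  t=25.8 q6 1.37 F [-0.4 -0.5  0.7]
```

```bash
python3 -m pendant '[{"jaw":0,"dx":0,"dy":0,"dz":0.9,"ax":0,"ay":0,"az":0},{"jaw":0,"dx":0,"dy":0,"dz":0.8,"ax":0,"ay":0,"az":0},{"jaw":0,"dx":0,"dy":0,"dz":0,"ax":0,"ay":0,"az":0},{"jaw":0,"dx":0,"dy":0,"dz":0,"ax":0,"ay":0,"az":0}]'
python3 -m pendant '[{"jaw":-1,"dx":0,"dy":0,"dz":0,"ax":0,"ay":0,"az":0},{"jaw":-1,"dx":0,"dy":0,"dz":0,"ax":0,"ay":0,"az":0},{"jaw":-1,"dx":0,"dy":0,"dz":0,"ax":0,"ay":0,"az":0},{"jaw":-1,"dx":0,"dy":0,"dz":0,"ax":0,"ay":0,"az":0},{"jaw":-1,"dx":0,"dy":0,"dz":0,"ax":0,"ay":0,"az":0},{"jaw":-1,"dx":0,"dy":0,"dz":0,"ax":0,"ay":0,"az":0},{"jaw":-1,"dx":0,"dy":0,"dz":0,"ax":0,"ay":0,"az":0}]' 40
python3 -m pendant '[{"jaw":-1,"dx":0,"dy":0,"dz":-0.3,"ax":0,"ay":0,"az":0},{"jaw":-1,"dx":0,"dy":0,"dz":-0.6,"ax":0,"ay":0,"az":0},{"jaw":-1,"dx":0,"dy":0,"dz":-1,"ax":0,"ay":0,"az":0},{"jaw":-1,"dx":0,"dy":0,"dz":-1,"ax":0,"ay":0,"az":0},{"jaw":-1,"dx":0,"dy":0,"dz":-1,"ax":0,"ay":0,"az":0},{"jaw":-1,"dx":0,"dy":0,"dz":-1,"ax":0,"ay":0,"az":0},{"jaw":-1,"dx":0,"dy":0,"dz":-1,"ax":0,"ay":0,"az":0},{"jaw":-1,"dx":0,"dy":0,"dz":-1,"ax":0,"ay":0,"az":0},{"jaw":-1,"dx":0,"dy":0,"dz":-1,"ax":0,"ay":0,"az":0},{"jaw":-1,"dx":0,"dy":0,"dz":0,"ax":0,"ay":0,"az":0}]' 60
python3 go.py .535 .081 .15 87.5
```

```text
t: 26.1
eef_pos: [0.4531, -0.3311, 0.0026]
tool_rot: [-3.142, -0.0, -0.51]
contact_force: [0.0, 0.3, 1.9]
grip_width: 0.498
gripper_force: 0.0
t: 26.68
eef_pos: [0.4535, -0.3314, 0.0032]
tool_rot: [3.141, -0.002, -0.51]
contact_force: [-1.6, 1.9, 6.7]
grip_width: 0.12
gripper_force: 39.8
t: 27.52
eef_pos: [0.4542, -0.332, 0.1648]
tool_rot: [3.14, -0.007, -0.509]
contact_force: [0.4, -0.8, 0.6]
grip_width: 0.116
gripper_force: 60.2
az rows -19.45 | dx 20.81 dy 3.13 dz 0.74  t=27.5 q6 1.37 F [ 0.4 -0.8  0.6]
```

```bash
python3 -m pendant '[{"jaw":-1,"dx":0,"dy":0,"dz":0,"ax":0,"ay":0,"az":-1},{"jaw":-1,"dx":0,"dy":0,"dz":0,"ax":0,"ay":0,"az":-1},{"jaw":-1,"dx":0,"dy":0,"dz":0,"ax":0,"ay":0,"az":-1},{"jaw":-1,"dx":0,"dy":0,"dz":0,"ax":0,"ay":0,"az":-1},{"jaw":-1,"dx":0,"dy":0,"dz":0,"ax":0,"ay":0,"az":-1},{"jaw":-1,"dx":0,"dy":0,"dz":0,"ax":0,"ay":0,"az":-1},{"jaw":-1,"dx":0,"dy":0,"dz":0,"ax":0,"ay":0,"az":-1},{"jaw":-1,"dx":0,"dy":0,"dz":0,"ax":0,"ay":0,"az":-1},{"jaw":-1,"dx":0,"dy":0,"dz":0,"ax":0,"ay":0,"az":-1},{"jaw":-1,"dx":0,"dy":0,"dz":0,"ax":0,"ay":0,"az":-1}]' >/dev/null
python3 -m pendant '[{"jaw":-1,"dx":0,"dy":0,"dz":0,"ax":0,"ay":0,"az":-1},{"jaw":-1,"dx":0,"dy":0,"dz":0,"ax":0,"ay":0,"az":-1},{"jaw":-1,"dx":0,"dy":0,"dz":0,"ax":0,"ay":0,"az":-1},{"jaw":-1,"dx":0,"dy":0,"dz":0,"ax":0,"ay":0,"az":-1},{"jaw":-1,"dx":0,"dy":0,"dz":0,"ax":0,"ay":0,"az":-1},{"jaw":-1,"dx":0,"dy":0,"dz":0,"ax":0,"ay":0,"az":-1},{"jaw":-1,"dx":0,"dy":0,"dz":0,"ax":0,"ay":0,"az":-1},{"jaw":-1,"dx":0,"dy":0,"dz":0,"ax":0,"ay":0,"az":-1},{"jaw":-1,"dx":0,"dy":0,"dz":0,"ax":0,"ay":0,"az":-1},{"jaw":-1,"dx":0,"dy":0,"dz":0,"ax":0,"ay":0,"az":-0.45}]' 
python3 -m pendant '[{"jaw":-1,"dx":0.99,"dy":0.15,"dz":0,"ax":0,"ay":0,"az":0},{"jaw":-1,"dx":0.99,"dy":0.15,"dz":0,"ax":0,"ay":0,"az":0},{"jaw":-1,"dx":0.99,"dy":0.15,"dz":0,"ax":0,"ay":0,"az":0},{"jaw":-1,"dx":0.99,"dy":0.15,"dz":0,"ax":0,"ay":0,"az":0},{"jaw":-1,"dx":0.99,"dy":0.15,"dz":0,"ax":0,"ay":0,"az":0},{"jaw":-1,"dx":0.99,"dy":0.15,"dz":0,"ax":0,"ay":0,"az":0},{"jaw":-1,"dx":0.99,"dy":0.15,"dz":0,"ax":0,"ay":0,"az":0},{"jaw":-1,"dx":0.99,"dy":0.15,"dz":0,"ax":0,"ay":0,"az":0},{"jaw":-1,"dx":0.99,"dy":0.15,"dz":0,"ax":0,"ay":0,"az":0},{"jaw":-1,"dx":0.99,"dy":0.15,"dz":0,"ax":0,"ay":0,"az":0}]' >/dev/null
python3 -m pendant '[{"jaw":-1,"dx":0.99,"dy":0.15,"dz":0,"ax":0,"ay":0,"az":0},{"jaw":-1,"dx":0.99,"dy":0.15,"dz":0,"ax":0,"ay":0,"az":0},{"jaw":-1,"dx":0.99,"dy":0.15,"dz":0,"ax":0,"ay":0,"az":0},{"jaw":-1,"dx":0.99,"dy":0.15,"dz":0,"ax":0,"ay":0,"az":0},{"jaw":-1,"dx":0.99,"dy":0.15,"dz":0,"ax":0,"ay":0,"az":0},{"jaw":-1,"dx":0.99,"dy":0.15,"dz":0,"ax":0,"ay":0,"az":0},{"jaw":-1,"dx":0.99,"dy":0.15,"dz":0,"ax":0,"ay":0,"az":0},{"jaw":-1,"dx":0.99,"dy":0.15,"dz":0,"ax":0,"ay":0,"az":0},{"jaw":-1,"dx":0.99,"dy":0.15,"dz":0,"ax":0,"ay":0,"az":0},{"jaw":-1,"dx":0.99,"dy":0.15,"dz":0,"ax":0,"ay":0,"az":0}]' 
python3 -m pendant '[{"jaw":-1,"dx":0.9,"dy":0.15,"dz":0,"ax":0,"ay":0,"az":0},{"jaw":-1,"dx":0,"dy":0,"dz":0,"ax":0,"ay":0,"az":0},{"jaw":-1,"dx":0,"dy":0,"dz":0,"ax":0,"ay":0,"az":0}]' 
python3 go.py .535 .081 .024 87.5
python3 - <<'E'
from seg import *
c=save('wrist','w8.png'); blobs(c,.03,(150,100,560,480),amin=300)
E
```

```text
t: 29.18
eef_pos: [0.4527, -0.3308, 0.1602]
tool_rot: [-3.142, -0.0, 1.533]
contact_force: [-0.4, 0.2, -0.5]
grip_width: 0.113
gripper_force: 60.2
t: 30.85
eef_pos: [0.5299, 0.063, 0.1602]
tool_rot: [-3.142, 0.0, 1.527]
contact_force: [-0.4, -0.3, 0.4]
grip_width: 0.117
gripper_force: 60.1
t: 31.1
eef_pos: [0.5336, 0.0804, 0.16]
tool_rot: [-3.142, 0.0, 1.529]
contact_force: [-0.3, -0.8, -1.2]
grip_width: 0.12
gripper_force: 60.1
az rows 0.02 | dx 0.03 dy 0.07 dz 6.80  t=31.1 q6 0.11 F [-0.3 -0.8 -1.2]
px [423. 319.] rect c 0.5946 -0.0377 size mm 359.2 400.6 long ang 177.5 centroid [ 0.6237 -0.0203] A 61645
px [193. 381.] rect c 0.3961 -0.0745 size mm 136.1 30.5 long ang 37.9 centroid [ 0.4012 -0.0731] A 2340
px [321. 455.] rect c 0.5239 -0.1796 size mm 69.4 71.6 long ang 177.5 centroid [ 0.5238 -0.1786] A 2216
```

```bash
python3 -m pendant '[{"jaw":-1,"dx":0,"dy":0.07,"dz":0.97,"ax":0,"ay":0,"az":0},{"jaw":-1,"dx":0,"dy":0,"dz":0.97,"ax":0,"ay":0,"az":0},{"jaw":-1,"dx":0,"dy":0,"dz":0.97,"ax":0,"ay":0,"az":0},{"jaw":-1,"dx":0,"dy":0,"dz":0.97,"ax":0,"ay":0,"az":0},{"jaw":-1,"dx":0,"dy":0,"dz":0.97,"ax":0,"ay":0,"az":0},{"jaw":-1,"dx":0,"dy":0,"dz":0.97,"ax":0,"ay":0,"az":0},{"jaw":-1,"dx":0,"dy":0,"dz":0.97,"ax":0,"ay":0,"az":0},{"jaw":-1,"dx":0,"dy":0,"dz":0,"ax":0,"ay":0,"az":0},{"jaw":-1,"dx":0,"dy":0,"dz":0,"ax":0,"ay":0,"az":0}]'
python3 -m pendant '[{"jaw":-0.5,"dx":0,"dy":0,"dz":0,"ax":0,"ay":0,"az":0},{"jaw":-0.5,"dx":0,"dy":0,"dz":0,"ax":0,"ay":0,"az":0},{"jaw":-0.5,"dx":0,"dy":0,"dz":0,"ax":0,"ay":0,"az":0},{"jaw":-0.5,"dx":0,"dy":0,"dz":-1,"ax":0,"ay":0,"az":0},{"jaw":-0.5,"dx":0,"dy":0,"dz":-1,"ax":0,"ay":0,"az":0},{"jaw":-0.5,"dx":0,"dy":0,"dz":-1,"ax":0,"ay":0,"az":0},{"jaw":-0.5,"dx":0,"dy":0,"dz":-1,"ax":0,"ay":0,"az":0},{"jaw":-0.5,"dx":0,"dy":0,"dz":-1,"ax":0,"ay":0,"az":0},{"jaw":-0.5,"dx":0,"dy":0,"dz":-1,"ax":0,"ay":0,"az":0},{"jaw":-0.5,"dx":0,"dy":0,"dz":-1,"ax":0,"ay":0,"az":0}]'
python3 - <<'E'
from seg import *
from go import go
c=save('wrist','w9.png'); blobs(c,.026,(150,100,500,300),amin=300)
c=np.load('pics/w7.png.npz')
P=[px2w(c,u,v,.034)[:2] for u,v in((184,91),(202,160),(272,147))]
A,B,C=P[1],P[0],P[2]
print('len',np.linalg.norm(A-B),np.linalg.norm(A-C),'cen',(B+C)/2,'ang A->C',np.degrees(np.arctan2(*(C-A)[::-1])),'A->B',np.degrees(np.arctan2(*(B-A)[::-1])),A)
c=np.load('pics/w6.png.npz'); blobs(c,.02,(335,130,395,185))
go(.56,-.305,.15,69)
E
```

```text
t: 31.9
eef_pos: [0.5348, 0.0791, 0.0239]
tool_rot: [-3.14, 0.0, 1.526]
contact_force: [0.9, -0.2, 0.0]
grip_width: 0.116
gripper_force: 60.1
t: 32.73
eef_pos: [0.5353, 0.0799, 0.1659]
tool_rot: [3.14, -0.0, 1.527]
contact_force: [0.5, -0.7, 0.2]
grip_width: 0.253
gripper_force: 0.0
px [463. 224.] rect c 0.6552 0.0691 size mm 73.2 151.9 long ang 97.3 centroid [0.66   0.0727] A 11230
px [343. 240.] rect c 0.5636 0.0704 size mm 82.8 118.0 long ang 168.1 centroid [0.5554 0.0642] A 3589
px [271. 232.] rect c 0.4884 0.0726 size mm 75.6 32.0 long ang 87.5 centroid [0.4925 0.074 ] A 1823
len 0.03278456133203282 0.03655858195651912 cen [ 0.55903193 -0.30737375] ang A->C -110.27601471082322 A->B -21.65019752869935 [ 0.55013062 -0.2841794 ]
px [364. 160.] rect c 0.5612 -0.3065 size mm 35.1 37.9 long ang 159.8 centroid [ 0.5598 -0.3041] A 1012
az rows 3.09 | dx -17.56 dy 7.97 dz 0.98  t=32.8 q6 0.11 F [3.  0.6 4. ]
```

```bash
python3 -m pendant '[{"jaw":-0.5,"dx":0,"dy":0,"dz":0,"ax":0,"ay":0,"az":1},{"jaw":0.3,"dx":0,"dy":0,"dz":0,"ax":0,"ay":0,"az":1},{"jaw":0.3,"dx":0,"dy":0,"dz":0,"ax":0,"ay":0,"az":1},{"jaw":0.3,"dx":0,"dy":0,"dz":0,"ax":0,"ay":0,"az":0}]'; python3 go.py .5621 -.3009 .12 69.5
```

```text
t: 33.12
eef_pos: [0.5353, 0.0799, 0.1647]
tool_rot: [3.141, -0.0, 1.208]
contact_force: [0.4, -0.3, 0.4]
grip_width: 0.651
gripper_force: 0.0
az rows -0.04 | dx -17.36 dy 7.92 dz 2.24  t=33.1 q6 0.42 F [ 0.4 -0.3  0.4]
```

```bash
python3 -m pendant '[{"jaw":0.3,"dx":-0.965,"dy":0.44,"dz":0,"ax":0,"ay":0,"az":0},{"jaw":0.3,"dx":-0.965,"dy":0.44,"dz":0,"ax":0,"ay":0,"az":0},{"jaw":0.3,"dx":-0.965,"dy":0.44,"dz":0,"ax":0,"ay":0,"az":0},{"jaw":0.3,"dx":-0.965,"dy":0.44,"dz":0,"ax":0,"ay":0,"az":0},{"jaw":0.3,"dx":-0.965,"dy":0.44,"dz":0,"ax":0,"ay":0,"az":0},{"jaw":0.3,"dx":-0.965,"dy":0.44,"dz":0,"ax":0,"ay":0,"az":0},{"jaw":0.3,"dx":-0.965,"dy":0.44,"dz":0,"ax":0,"ay":0,"az":0},{"jaw":0.3,"dx":-0.965,"dy":0.44,"dz":0,"ax":0,"ay":0,"az":0},{"jaw":0.3,"dx":-0.965,"dy":0.44,"dz":0,"ax":0,"ay":0,"az":0}]' >/dev/null
python3 -m pendant '[{"jaw":0.3,"dx":-0.965,"dy":0.44,"dz":0,"ax":0,"ay":0,"az":0},{"jaw":0.3,"dx":-0.965,"dy":0.44,"dz":0,"ax":0,"ay":0,"az":0},{"jaw":0.3,"dx":-0.965,"dy":0.44,"dz":0,"ax":0,"ay":0,"az":0},{"jaw":0.3,"dx":-0.965,"dy":0.44,"dz":0,"ax":0,"ay":0,"az":0},{"jaw":0.3,"dx":-0.965,"dy":0.44,"dz":0,"ax":0,"ay":0,"az":0},{"jaw":0.3,"dx":-0.965,"dy":0.44,"dz":0,"ax":0,"ay":0,"az":0},{"jaw":0.3,"dx":-0.965,"dy":0.44,"dz":0.7,"ax":0,"ay":0,"az":0},{"jaw":0.3,"dx":-0.965,"dy":0.44,"dz":0.7,"ax":0,"ay":0,"az":0},{"jaw":0.3,"dx":-0.965,"dy":0.44,"dz":0.7,"ax":0,"ay":0,"az":0},{"jaw":0.3,"dx":0,"dy":0,"dz":0,"ax":0,"ay":0,"az":0}]' >/dev/null
python3 -m pendant '[{"jaw":0.3,"dx":0,"dy":0,"dz":0.5,"ax":0,"ay":0,"az":0},{"jaw":0.3,"dx":0,"dy":0,"dz":0.5,"ax":0,"ay":0,"az":0},{"jaw":0.3,"dx":0,"dy":0,"dz":0,"ax":0,"ay":0,"az":0},{"jaw":0.3,"dx":0,"dy":0,"dz":0,"ax":0,"ay":0,"az":0}]'
python3 go.py .5621 -.3009 .004 69.5
python3 - <<'E'
from seg import *
c=save('wrist','w10.png'); blobs(c,.034,(205,100,435,292),amin=300);blobs(c,.0,(205,100,435,292),amin=300); print(w2px(c,[.56,-.3065,.034]))
E
```

```text
t: 35.03
eef_pos: [0.5619, -0.3, 0.1018]
tool_rot: [-3.141, -0.0, 1.215]
contact_force: [-1.0, 0.5, 0.4]
grip_width: 0.651
gripper_force: 0.0
az rows 0.02 | dx -0.04 dy 0.02 dz 4.89  t=35.0 q6 -0.21 F [-1.   0.5  0.4]
px [319. 250.] rect c 0.562 -0.3005 size mm 42.3 33.3 long ang 69.6 centroid [ 0.5623 -0.2959] A 2312
px [319. 250.] rect c 0.5572 -0.3135 size mm 49.2 38.7 long ang 69.6 centroid [ 0.5576 -0.3082] A 2312
[321.10425431 265.05737812]
```

```bash
python3 -m pendant '[{"jaw":0.3,"dx":0,"dy":0,"dz":1,"ax":0,"ay":0,"az":0},{"jaw":0.3,"dx":0,"dy":0,"dz":1,"ax":0,"ay":0,"az":0},{"jaw":0.3,"dx":0,"dy":0,"dz":1,"ax":0,"ay":0,"az":0},{"jaw":0.3,"dx":0,"dy":0,"dz":1,"ax":0,"ay":0,"az":0},{"jaw":0.3,"dx":0,"dy":0,"dz":0.9,"ax":0,"ay":0,"az":0},{"jaw":0.3,"dx":0,"dy":0,"dz":0,"ax":0,"ay":0,"az":0}]'
python3 -m pendant '[{"jaw":-1,"dx":0,"dy":0,"dz":0,"ax":0,"ay":0,"az":0},{"jaw":-1,"dx":0,"dy":0,"dz":0,"ax":0,"ay":0,"az":0},{"jaw":-1,"dx":0,"dy":0,"dz":0,"ax":0,"ay":0,"az":0},{"jaw":-1,"dx":0,"dy":0,"dz":0,"ax":0,"ay":0,"az":0},{"jaw":-1,"dx":0,"dy":0,"dz":0,"ax":0,"ay":0,"az":0},{"jaw":-1,"dx":0,"dy":0,"dz":0,"ax":0,"ay":0,"az":0},{"jaw":-1,"dx":0,"dy":0,"dz":0,"ax":0,"ay":0,"az":0}]' 50
python3 -m pendant '[{"jaw":-1,"dx":0,"dy":0,"dz":-0.3,"ax":0,"ay":0,"az":0},{"jaw":-1,"dx":0,"dy":0,"dz":-0.6,"ax":0,"ay":0,"az":0},{"jaw":-1,"dx":0,"dy":0,"dz":-1,"ax":0,"ay":0,"az":0},{"jaw":-1,"dx":0,"dy":0,"dz":-1,"ax":0,"ay":0,"az":0},{"jaw":-1,"dx":0,"dy":0,"dz":-1,"ax":0,"ay":0,"az":0},{"jaw":-1,"dx":0,"dy":0,"dz":-1,"ax":0,"ay":0,"az":0},{"jaw":-1,"dx":0,"dy":0,"dz":-1,"ax":0,"ay":0,"az":-0.5},{"jaw":-1,"dx":0,"dy":0,"dz":-1,"ax":0,"ay":0,"az":-1},{"jaw":-1,"dx":0,"dy":0,"dz":0,"ax":0,"ay":0,"az":-1},{"jaw":-1,"dx":0,"dy":0,"dz":0,"ax":0,"ay":0,"az":-0.5}]'
python3 go.py .495 -.12 .15 87.5
```

```text
t: 35.58
eef_pos: [0.5607, -0.2997, 0.0015]
tool_rot: [-3.137, -0.001, 1.214]
contact_force: [-1.2, -0.2, -0.7]
grip_width: 0.65
gripper_force: 0.0
t: 36.17
eef_pos: [0.5628, -0.3014, 0.0057]
tool_rot: [3.139, 0.0, 1.213]
contact_force: [-0.6, 1.2, 8.2]
grip_width: 0.389
gripper_force: 50.3
t: 37.0
eef_pos: [0.5626, -0.3014, 0.1449]
tool_rot: [3.139, 0.002, 1.533]
contact_force: [0.2, 0.6, -0.8]
grip_width: 0.381
gripper_force: 49.6
az rows 0.06 | dx 8.92 dy -3.77 dz -0.25  t=37.0 q6 -0.53 F [ 0.2  0.6 -0.8]
```

```bash
python3 -m pendant '[{"jaw":-1,"dx":0.922,"dy":-0.371,"dz":0,"ax":0,"ay":0,"az":0},{"jaw":-1,"dx":0.922,"dy":-0.371,"dz":0,"ax":0,"ay":0,"az":0},{"jaw":-1,"dx":0.922,"dy":-0.371,"dz":0,"ax":0,"ay":0,"az":0},{"jaw":-1,"dx":0.922,"dy":-0.371,"dz":0,"ax":0,"ay":0,"az":0},{"jaw":-1,"dx":0.922,"dy":-0.371,"dz":0,"ax":0,"ay":0,"az":0},{"jaw":-1,"dx":0.922,"dy":-0.371,"dz":0,"ax":0,"ay":0,"az":0},{"jaw":-1,"dx":0.922,"dy":-0.371,"dz":0,"ax":0,"ay":0,"az":0},{"jaw":-1,"dx":0.922,"dy":-0.371,"dz":0,"ax":0,"ay":0,"az":0},{"jaw":-1,"dx":0.922,"dy":-0.371,"dz":0,"ax":0,"ay":0,"az":0},{"jaw":-1,"dx":0.922,"dy":-0.371,"dz":0,"ax":0,"ay":0,"az":0}]' >/dev/null
python3 -m pendant '[{"jaw":-1,"dx":0,"dy":0,"dz":0,"ax":0,"ay":0,"az":0},{"jaw":-1,"dx":0,"dy":0,"dz":0,"ax":0,"ay":0,"az":0}]'
python3 go.py .4965 -.114 .0245 87.5
python3 -c "
from h import *
c=save('wrist','w11.png')"
```

```text
t: 38.0
eef_pos: [0.4961, -0.1132, 0.1432]
tool_rot: [3.14, 0.0, 1.529]
contact_force: [-0.1, 0.3, -0.4]
grip_width: 0.392
gripper_force: 49.6
az rows 0.01 | dx -0.04 dy 0.02 dz 5.93  t=38.0 q6 -0.27 F [-0.1  0.3 -0.4]
```

```bash
python3 -m pendant '[{"jaw":-1,"dx":0,"dy":0,"dz":0.97,"ax":0,"ay":0,"az":0},{"jaw":-1,"dx":0,"dy":0,"dz":0.97,"ax":0,"ay":0,"az":0},{"jaw":-1,"dx":0,"dy":0,"dz":0.97,"ax":0,"ay":0,"az":0},{"jaw":-1,"dx":0,"dy":0,"dz":0.97,"ax":0,"ay":0,"az":0},{"jaw":-1,"dx":0,"dy":0,"dz":0.97,"ax":0,"ay":0,"az":0},{"jaw":-1,"dx":0,"dy":0,"dz":0.97,"ax":0,"ay":0,"az":0},{"jaw":-1,"dx":0,"dy":0,"dz":0,"ax":0,"ay":0,"az":0},{"jaw":-1,"dx":0,"dy":0,"dz":0,"ax":0,"ay":0,"az":0}]'
python3 -m pendant '[{"jaw":0.05,"dx":0,"dy":0,"dz":0,"ax":0,"ay":0,"az":0},{"jaw":0.05,"dx":0,"dy":0,"dz":0,"ax":0,"ay":0,"az":0},{"jaw":0.05,"dx":0,"dy":0,"dz":0,"ax":0,"ay":0,"az":0},{"jaw":0.05,"dx":0,"dy":0,"dz":-1,"ax":0,"ay":0,"az":0},{"jaw":0.05,"dx":0,"dy":0,"dz":-1,"ax":0,"ay":0,"az":0},{"jaw":0.05,"dx":0,"dy":0,"dz":-1,"ax":0,"ay":0,"az":0},{"jaw":0.05,"dx":0,"dy":0,"dz":-1,"ax":0,"ay":0,"az":0},{"jaw":0.05,"dx":0,"dy":0,"dz":-1,"ax":0,"ay":0,"az":0},{"jaw":0.05,"dx":0,"dy":0,"dz":-1,"ax":0,"ay":0,"az":0},{"jaw":0.05,"dx":0,"dy":0,"dz":-1,"ax":0,"ay":0,"az":0}]'
python3 go.py .40 -.09 .18 87.5
```

```text
t: 38.72
eef_pos: [0.4959, -0.1142, 0.0256]
tool_rot: [-3.14, -0.0, 1.527]
contact_force: [-0.1, -0.7, 0.5]
grip_width: 0.39
gripper_force: 49.7
t: 39.55
eef_pos: [0.4959, -0.1136, 0.1676]
tool_rot: [3.14, 0.0, 1.527]
contact_force: [-0.6, 0.6, 0.2]
grip_width: 0.522
gripper_force: 0.0
az rows 0.00 | dx 0.97 dy -4.84 dz -0.62  t=39.5 q6 -0.27 F [-0.6  0.6  0.2]
```

All four are in. Before closing anything I'll check the trays from the side camera, moving the arm into the push position first.

```bash
python3 -m pendant '[{"jaw":-1,"dx":0.21,"dy":-0.91,"dz":0,"ax":0,"ay":0,"az":0},{"jaw":-1,"dx":0.21,"dy":-0.91,"dz":0,"ax":0,"ay":0,"az":0},{"jaw":-1,"dx":0.21,"dy":-0.91,"dz":0,"ax":0,"ay":0,"az":0},{"jaw":-1,"dx":0.21,"dy":-0.91,"dz":0,"ax":0,"ay":0,"az":0},{"jaw":-1,"dx":0.21,"dy":-0.91,"dz":0,"ax":0,"ay":0,"az":0},{"jaw":-1,"dx":0.21,"dy":-0.91,"dz":0,"ax":0,"ay":0,"az":0},{"jaw":-1,"dx":0,"dy":0,"dz":0,"ax":0,"ay":0,"az":0}]'
python3 go.py .3875 -.0838 .045 87.5
python3 -c "
from h import *
a=save('side','s12.png')['img'][190:400,190:470,::-1]; b=save('scene','c12.png')['img'][150:320,200:420,::-1]
cv2.imwrite('pics/z12.png',np.hstack([cv2.resize(a,(400,300),interpolation=2),cv2.resize(b,(400,300),interpolation=2)]))"
```

```text
t: 40.13
eef_pos: [0.3854, -0.0828, 0.1661]
tool_rot: [-3.141, -0.0, 1.527]
contact_force: [1.7, -0.6, -0.5]
grip_width: -0.003
gripper_force: 0.0
az rows 0.00 | dx -0.05 dy 0.11 dz 6.05  t=40.1 q6 -0.29 F [ 1.7 -0.6 -0.5]
```

View pics/z12.png

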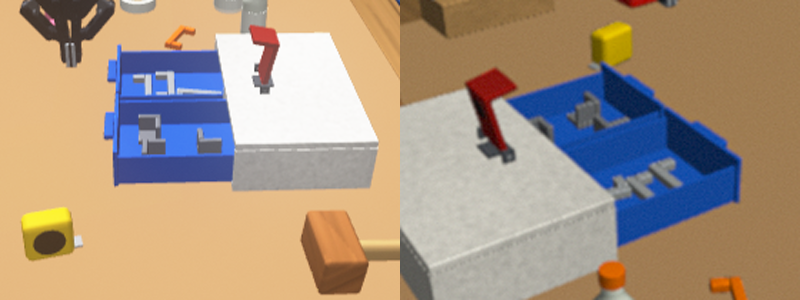

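All pieces are in: three handles in the left tray, three protectors in the right, everything below the rim. Pushing the right tray.

```bash
python3 -m pendant '[{"jaw":-1,"dx":0,"dy":0,"dz":1,"ax":0,"ay":0,"az":0},{"jaw":-1,"dx":0,"dy":0,"dz":1,"ax":0,"ay":0,"az":0},{"jaw":-1,"dx":0,"dy":0,"dz":1,"ax":0,"ay":0,"az":0},{"jaw":-1,"dx":0,"dy":0,"dz":1,"ax":0,"ay":0,"az":0},{"jaw":-1,"dx":0,"dy":0,"dz":1,"ax":0,"ay":0,"az":0},{"jaw":-1,"dx":0,"dy":0,"dz":1,"ax":0,"ay":0,"az":0},{"jaw":-1,"dx":0,"dy":0,"dz":0,"ax":0,"ay":0,"az":0}]'
python3 -m pendant '[{"jaw":-1,"dx":0,"dy":0.5,"dz":0,"ax":0,"ay":0,"az":0},{"jaw":-1,"dx":0,"dy":0.5,"dz":0,"ax":0,"ay":0,"az":0},{"jaw":-1,"dx":0,"dy":0.4,"dz":0,"ax":0,"ay":0,"az":0},{"jaw":-1,"dx":0,"dy":0.4,"dz":0,"ax":0,"ay":0,"az":0},{"jaw":-1,"dx":0,"dy":0.4,"dz":0,"ax":0,"ay":0,"az":0},{"jaw":-1,"dx":0,"dy":0.4,"dz":0,"ax":0,"ay":0,"az":0},{"jaw":-1,"dx":0,"dy":0.4,"dz":0,"ax":0,"ay":0,"az":0},{"jaw":-1,"dx":0,"dy":0.4,"dz":0,"ax":0,"ay":0,"az":0},{"jaw":-1,"dx":0,"dy":0.4,"dz":0,"ax":0,"ay":0,"az":0},{"jaw":-1,"dx":0,"dy":0.4,"dz":0,"ax":0,"ay":0,"az":0}]'
python3 -m pendant '[{"jaw":-1,"dx":0,"dy":0.4,"dz":0,"ax":0,"ay":0,"az":0},{"jaw":-1,"dx":0,"dy":0.4,"dz":0,"ax":0,"ay":0,"az":0},{"jaw":-1,"dx":0,"dy":0.4,"dz":0,"ax":0,"ay":0,"az":0},{"jaw":-1,"dx":0,"dy":0.4,"dz":0,"ax":0,"ay":0,"az":0},{"jaw":-1,"dx":0,"dy":0.4,"dz":0,"ax":0,"ay":0,"az":0},{"jaw":-1,"dx":0,"dy":0.4,"dz":0,"ax":0,"ay":0,"az":0},{"jaw":-1,"dx":0,"dy":0.4,"dz":0,"ax":0,"ay":0,"az":0},{"jaw":-1,"dx":0,"dy":0.4,"dz":0,"ax":0,"ay":0,"az":0},{"jaw":-1,"dx":0,"dy":0.4,"dz":0,"ax":0,"ay":0,"az":0},{"jaw":-1,"dx":0,"dy":0.4,"dz":0,"ax":0,"ay":0,"az":0}]'
```

```text
t: 40.82
eef_pos: [0.3874, -0.0835, 0.0434]
tool_rot: [-3.138, -0.001, 1.527]
contact_force: [-0.8, -0.5, 0.3]
grip_width: -0.001
gripper_force: 0.0
t: 41.65
eef_pos: [0.4725, -0.0872, 0.0457]
tool_rot: [-3.141, -0.0, 1.527]
contact_force: [-2.6, 1.0, 1.4]
grip_width: 0.002
gripper_force: 1.6
t: 42.48
eef_pos: [0.5525, -0.0908, 0.0456]
tool_rot: [-3.141, -0.0, 1.527]
contact_force: [-3.0, 2.2, -1.4]
grip_width: 0.0
gripper_force: 1.5
```

```bash
python3 -m pendant '[{"jaw":-1,"dx":0,"dy":0.25,"dz":0,"ax":0,"ay":0,"az":0},{"jaw":-1,"dx":0,"dy":0.25,"dz":0,"ax":0,"ay":0,"az":0},{"jaw":-1,"dx":0,"dy":0.25,"dz":0,"ax":0,"ay":0,"az":0},{"jaw":-1,"dx":0,"dy":0.25,"dz":0,"ax":0,"ay":0,"az":0}]'
python3 -m pendant '[{"jaw":-1,"dx":0,"dy":0.1,"dz":0,"ax":0,"ay":0,"az":0},{"jaw":-1,"dx":0,"dy":0.1,"dz":0,"ax":0,"ay":0,"az":0},{"jaw":-1,"dx":0,"dy":0,"dz":0,"ax":0,"ay":0,"az":0}]'
```

```text
t: 42.82
eef_pos: [0.5721, -0.0916, 0.0457]
tool_rot: [-3.141, -0.0, 1.527]
contact_force: [-2.5, 2.6, -0.0]
grip_width: -0.004
gripper_force: 1.4
t: 43.07
eef_pos: [0.5762, -0.092, 0.0458]
tool_rot: [3.141, 0.0, 1.527]
contact_force: [0.8, 0.3, 0.6]
grip_width: -0.0
gripper_force: 0.1
```

```bash
python3 -m pendant '[{"jaw":-1,"dx":0,"dy":0.15,"dz":0,"ax":0,"ay":0,"az":0},{"jaw":-1,"dx":0,"dy":0.15,"dz":0,"ax":0,"ay":0,"az":0}]'
python3 -m pendant '[{"jaw":-1,"dx":0,"dy":0.15,"dz":0,"ax":0,"ay":0,"az":0},{"jaw":-1,"dx":0,"dy":0.1,"dz":0,"ax":0,"ay":0,"az":0}]'
python3 -m pendant '[{"jaw":-1,"dx":0,"dy":0.1,"dz":0,"ax":0,"ay":0,"az":0},{"jaw":-1,"dx":0,"dy":0.1,"dz":0,"ax":0,"ay":0,"az":0}]'
```

```text
t: 43.23
eef_pos: [0.577, -0.0919, 0.0455]
tool_rot: [-3.129, -0.001, 1.528]
contact_force: [-43.9, -0.9, 33.5]
grip_width: -0.003
gripper_force: 22.8
t: 43.4
eef_pos: [0.5772, -0.0919, 0.0454]
tool_rot: [-3.118, -0.002, 1.528]
contact_force: [-68.4, -1.8, 51.5]
grip_width: -0.0
gripper_force: 35.3
t: 43.57
eef_pos: [0.5774, -0.0918, 0.0452]
tool_rot: [-3.109, -0.002, 1.528]
contact_force: [-89.7, -2.2, 68.2]
grip_width: -0.003
gripper_force: 46.9
```

It hit the stop at x=0.577, so it's shut. Backing off now.

```bash
python3 -m pendant '[{"jaw":-1,"dx":0,"dy":-0.5,"dz":0,"ax":0,"ay":0,"az":0},{"jaw":-1,"dx":0,"dy":-0.8,"dz":0,"ax":0,"ay":0,"az":0},{"jaw":-1,"dx":0,"dy":-1,"dz":0,"ax":0,"ay":0,"az":0},{"jaw":-1,"dx":0,"dy":-1,"dz":0,"ax":0,"ay":0,"az":0},{"jaw":-1,"dx":0,"dy":-1,"dz":0,"ax":0,"ay":0,"az":0},{"jaw":-1,"dx":0,"dy":-1,"dz":0,"ax":0,"ay":0,"az":0},{"jaw":-1,"dx":0,"dy":-1,"dz":0,"ax":0,"ay":0,"az":0},{"jaw":-1,"dx":0,"dy":-1,"dz":0,"ax":0,"ay":0,"az":0},{"jaw":-1,"dx":0,"dy":-1,"dz":0,"ax":0,"ay":0,"az":0}]'; python3 go.py .394 .067 .045 87.5
```

```text
t: 44.32
eef_pos: [0.4246, -0.0855, 0.0461]
tool_rot: [3.14, 0.001, 1.527]
contact_force: [0.9, -0.7, 0.2]
grip_width: -0.0
gripper_force: 0.0
az rows 0.00 | dx 7.55 dy -1.86 dz 0.05  t=44.3 q6 -0.26 F [ 0.9 -0.7  0.2]
```

```bash
python3 -m pendant '[{"jaw":-1,"dx":0,"dy":-1,"dz":0,"ax":0,"ay":0,"az":0},{"jaw":-1,"dx":0,"dy":-0.9,"dz":0,"ax":0,"ay":0,"az":0},{"jaw":-1,"dx":0.95,"dy":0,"dz":0,"ax":0,"ay":0,"az":0},{"jaw":-1,"dx":0.95,"dy":0,"dz":0,"ax":0,"ay":0,"az":0},{"jaw":-1,"dx":0.95,"dy":0,"dz":0,"ax":0,"ay":0,"az":0},{"jaw":-1,"dx":0.95,"dy":0,"dz":0,"ax":0,"ay":0,"az":0},{"jaw":-1,"dx":0.95,"dy":0,"dz":0,"ax":0,"ay":0,"az":0},{"jaw":-1,"dx":0.95,"dy":0,"dz":0,"ax":0,"ay":0,"az":0},{"jaw":-1,"dx":0.95,"dy":0,"dz":0,"ax":0,"ay":0,"az":0},{"jaw":-1,"dx":0.9,"dy":0,"dz":0,"ax":0,"ay":0,"az":0}]'
python3 -m pendant '[{"jaw":-1,"dx":0,"dy":0.5,"dz":0,"ax":0,"ay":0,"az":0},{"jaw":-1,"dx":0,"dy":0.5,"dz":0,"ax":0,"ay":0,"az":0},{"jaw":-1,"dx":0,"dy":0.4,"dz":0,"ax":0,"ay":0,"az":0},{"jaw":-1,"dx":0,"dy":0.4,"dz":0,"ax":0,"ay":0,"az":0},{"jaw":-1,"dx":0,"dy":0.4,"dz":0,"ax":0,"ay":0,"az":0},{"jaw":-1,"dx":0,"dy":0.4,"dz":0,"ax":0,"ay":0,"az":0},{"jaw":-1,"dx":0,"dy":0.4,"dz":0,"ax":0,"ay":0,"az":0},{"jaw":-1,"dx":0,"dy":0.4,"dz":0,"ax":0,"ay":0,"az":0},{"jaw":-1,"dx":0,"dy":0.4,"dz":0,"ax":0,"ay":0,"az":0},{"jaw":-1,"dx":0,"dy":0.4,"dz":0,"ax":0,"ay":0,"az":0}]'
python3 -m pendant '[{"jaw":-1,"dx":0,"dy":0.4,"dz":0,"ax":0,"ay":0,"az":0},{"jaw":-1,"dx":0,"dy":0.4,"dz":0,"ax":0,"ay":0,"az":0},{"jaw":-1,"dx":0,"dy":0.4,"dz":0,"ax":0,"ay":0,"az":0},{"jaw":-1,"dx":0,"dy":0.4,"dz":0,"ax":0,"ay":0,"az":0},{"jaw":-1,"dx":0,"dy":0.4,"dz":0,"ax":0,"ay":0,"az":0},{"jaw":-1,"dx":0,"dy":0.4,"dz":0,"ax":0,"ay":0,"az":0},{"jaw":-1,"dx":0,"dy":0.4,"dz":0,"ax":0,"ay":0,"az":0},{"jaw":-1,"dx":0,"dy":0.4,"dz":0,"ax":0,"ay":0,"az":0},{"jaw":-1,"dx":0,"dy":0.4,"dz":0,"ax":0,"ay":0,"az":0},{"jaw":-1,"dx":0,"dy":0.4,"dz":0,"ax":0,"ay":0,"az":0}]'
python3 go.py .5836 .06 .045 87.5
```

```text
t: 45.15
eef_pos: [0.3942, 0.0682, 0.046]
tool_rot: [3.139, -0.0, 1.527]
contact_force: [0.1, -0.4, -0.1]
grip_width: -0.001
gripper_force: 0.0
t: 45.98
eef_pos: [0.4781, 0.0634, 0.0456]
tool_rot: [-3.141, 0.0, 1.527]
contact_force: [-2.6, -0.7, 1.3]
grip_width: -0.0
gripper_force: 1.5
t: 46.82
eef_pos: [0.5581, 0.0602, 0.0456]
tool_rot: [-3.141, -0.0, 1.527]
contact_force: [-2.8, 1.8, 0.8]
grip_width: 0.006
gripper_force: 1.5
az rows 0.00 | dx 0.05 dy 1.28 dz 0.03  t=46.8 q6 0.07 F [-2.8  1.8  0.8]
```

```bash
python3 -m pendant '[{"jaw":-1,"dx":0,"dy":0.35,"dz":0,"ax":0,"ay":0,"az":0},{"jaw":-1,"dx":0,"dy":0.35,"dz":0,"ax":0,"ay":0,"az":0},{"jaw":-1,"dx":0,"dy":0.2,"dz":0,"ax":0,"ay":0,"az":0},{"jaw":-1,"dx":0,"dy":0.1,"dz":0,"ax":0,"ay":0,"az":0},{"jaw":-1,"dx":0,"dy":0.1,"dz":0,"ax":0,"ay":0,"az":0},{"jaw":-1,"dx":0,"dy":0,"dz":0,"ax":0,"ay":0,"az":0}]'; python3 -m pendant '[{"jaw":-1,"dx":0,"dy":0.1,"dz":0,"ax":0,"ay":0,"az":0},{"jaw":-1,"dx":0,"dy":0.1,"dz":0,"ax":0,"ay":0,"az":0}]'
```

```text
t: 47.32
eef_pos: [0.5797, 0.059, 0.0457]
tool_rot: [3.141, 0.0, 1.527]
contact_force: [-0.8, -1.0, 0.8]
grip_width: -0.002
gripper_force: 0.0
t: 47.48
eef_pos: [0.5818, 0.0589, 0.0456]
tool_rot: [-3.138, 0.0, 1.527]
contact_force: [-18.9, 1.6, 15.7]
grip_width: 0.002
gripper_force: 9.7
```

```bash
python3 -m pendant '[{"jaw":-1,"dx":0,"dy":0.08,"dz":0,"ax":0,"ay":0,"az":0},{"jaw":-1,"dx":0,"dy":0,"dz":0,"ax":0,"ay":0,"az":0}]'
python3 -m pendant '[{"jaw":-1,"dx":0,"dy":-0.5,"dz":0,"ax":0,"ay":0,"az":0},{"jaw":-1,"dx":0,"dy":-1,"dz":0,"ax":0,"ay":0,"az":0},{"jaw":-1,"dx":0,"dy":-1,"dz":-1,"ax":0,"ay":0,"az":0},{"jaw":-1,"dx":0,"dy":0,"dz":-1,"ax":0,"ay":0,"az":0},{"jaw":-1,"dx":0,"dy":0,"dz":-1,"ax":0,"ay":0,"az":0},{"jaw":-1,"dx":0,"dy":0,"dz":-1,"ax":0,"ay":0,"az":0},{"jaw":-1,"dx":0,"dy":0,"dz":-1,"ax":0,"ay":0,"az":0},{"jaw":-1,"dx":0,"dy":0,"dz":-1,"ax":0,"ay":0,"az":0},{"jaw":-1,"dx":0,"dy":0,"dz":-1,"ax":0,"ay":0,"az":0},{"jaw":-1,"dx":0,"dy":0,"dz":-1,"ax":0,"ay":0,"az":0}]'
python3 -m pendant '[{"jaw":-1,"dx":0,"dy":0,"dz":-1,"ax":0,"ay":0,"az":0},{"jaw":-1,"dx":0,"dy":0,"dz":-1,"ax":0,"ay":0,"az":0},{"jaw":-1,"dx":0,"dy":0,"dz":0,"ax":0,"ay":0,"az":0}]'
python3 go.py .735 -.0234 .15 87.5
python3 - <<'E'
from h import *
c=save('side','s13.png'); h=cv2.cvtColor(c['img'],cv2.COLOR_RGB2HSV)
m=((h[...,1]>180)&((h[...,0]<6)|(h[...,0]>174))&(h[...,2]>60)); m[:180]=0;m[320:]=0;m[:,:300]=0
v,u=np.nonzero(m); i=v>np.percentile(v,85); j=v<np.percentile(v,30)
print('bottom',u[i].mean(),v[i].mean(),'range',u.min(),u.max(),v.min(),v.max())
for th in(1.4,1.5,1.6,1.7,1.8,1.9):
    cth,s=np.cos(th),np.sin(th); x=-.042-.076*cth+.004*s; z=.092+.076*s+.004*cth
    print(th,[w2px(c,[.7105+.999*x+.0439*y,-.0224-.0439*x+.999*y,z]).round() for y in(.025,-.025)])
print('row at top', [ (r,u[v==r].min(),u[v==r].max()) for r in range(v.min(),v.max()+1,4)])
# tray fronts: blue pixels left edge
b=((h[...,0]>105)&(h[...,0]<125)&(h[...,1]>150)); v,u=np.nonzero(b[:340,:400]); print('blue',u.min(),u.max(),v.min(),v.max())
E
```

```text
t: 47.65
eef_pos: [0.5818, 0.0589, 0.0456]
tool_rot: [-3.134, 0.001, 1.527]
contact_force: [-20.4, 1.0, 15.5]
grip_width: 0.001
gripper_force: 10.4
t: 48.48
eef_pos: [0.5352, 0.0609, 0.2071]
tool_rot: [3.14, 0.0, 1.527]
contact_force: [-1.2, -0.6, 0.2]
grip_width: 0.001
gripper_force: 0.0
t: 48.73
eef_pos: [0.5368, 0.061, 0.2498]
tool_rot: [3.135, -0.0, 1.527]
contact_force: [0.0, 0.1, -0.6]
grip_width: -0.0
gripper_force: 0.0
az rows -0.00 | dx -3.78 dy 10.09 dz 4.99  t=48.7 q6 0.07 F [ 0.   0.1 -0.6]
bottom 376.3333333333333 213.0 range 366 381 209 213
1.4 [array([370., 209.]), array([373., 220.])]
1.5 [array([373., 208.]), array([376., 220.])]
1.6 [array([377., 209.]), array([380., 220.])]
1.7 [array([380., 209.]), array([383., 220.])]
1.8 [array([383., 210.]), array([387., 221.])]
1.9 [array([386., 211.]), array([390., 222.])]
row at top [(209, np.int64(367), np.int64(369)), (213, np.int64(372), np.int64(379))]
blue 119 399 0 294
```

```bash
python3 -m pendant '[{"jaw":-1,"dx":-0.378,"dy":1,"dz":0,"ax":0,"ay":0,"az":0},{"jaw":-1,"dx":-0.378,"dy":1,"dz":0,"ax":0,"ay":0,"az":0},{"jaw":-1,"dx":-0.378,"dy":1,"dz":0,"ax":0,"ay":0,"az":0},{"jaw":-1,"dx":-0.378,"dy":1,"dz":0,"ax":0,"ay":0,"az":0},{"jaw":-1,"dx":-0.378,"dy":1,"dz":0,"ax":0,"ay":0,"az":0},{"jaw":-1,"dx":-0.378,"dy":1,"dz":0,"ax":0,"ay":0,"az":0},{"jaw":-1,"dx":-0.378,"dy":1,"dz":0,"ax":0,"ay":0,"az":0},{"jaw":-1,"dx":-0.378,"dy":1,"dz":0,"ax":0,"ay":0,"az":0},{"jaw":-1,"dx":-0.378,"dy":1,"dz":0,"ax":0,"ay":0,"az":0},{"jaw":-1,"dx":-0.378,"dy":1,"dz":0,"ax":0,"ay":0,"az":0}]' >/dev/null
python3 -m pendant '[{"jaw":-1,"dx":0,"dy":0.1,"dz":0,"ax":0,"ay":0,"az":0},{"jaw":-1,"dx":0,"dy":0,"dz":0,"ax":0,"ay":0,"az":0},{"jaw":-1,"dx":0,"dy":0,"dz":1,"ax":0,"ay":0,"az":0},{"jaw":-1,"dx":0,"dy":0,"dz":1,"ax":0,"ay":0,"az":0},{"jaw":-1,"dx":0,"dy":0,"dz":1,"ax":0,"ay":0,"az":0},{"jaw":-1,"dx":0,"dy":0,"dz":1,"ax":0,"ay":0,"az":0},{"jaw":-1,"dx":0,"dy":0,"dz":1,"ax":0,"ay":0,"az":0},{"jaw":-1,"dx":0,"dy":0,"dz":0,"ax":0,"ay":0,"az":0}]'
python3 go.py .687 -.0213 .147 87.5
python3 - <<'E'
from h import *
c=save('side','s14.png')
# tray fronts at shut: outer front face bottom/top edge in unit x ~ -.1
for n,y in(('L',.0755),('R',-.0755)):
    print(n,[w2px(c,[.7105+.999*x+.0439*y,-.0224-.0439*x+.999*y,.062]).round(1) for x in(-.116,-.110)])
h=cv2.cvtColor(c['img'],cv2.COLOR_RGB2HSV); b=((h[...,0]>105)&(h[...,0]<125)&(h[...,1]>150)); b[:,:300]=0;b[:,400:]=0;b[:200]=0
for r in range(215,312,6):
    u=np.nonzero(b[r])[0]; print(r,(u.min(),u.max()) if len(u) else None,end=' ')
E
```

```text
t: 50.28
eef_pos: [0.7307, -0.0225, 0.141]
tool_rot: [-3.134, -0.0, 1.528]
contact_force: [-0.2, -0.1, -1.1]
grip_width: -0.002
gripper_force: 0.0
az rows 0.01 | dx -0.04 dy -2.18 dz -0.30  t=50.3 q6 -0.05 F [-0.2 -0.1 -1.1]
L [array([336.1, 238. ]), array([338.6, 237.9])]
R [array([341.4, 275.9]), array([344.2, 275.9])]
215 None 221 (np.int64(340), np.int64(340)) 227 (np.int64(340), np.int64(341)) 233 (np.int64(335), np.int64(342)) 239 (np.int64(336), np.int64(343)) 245 (np.int64(344), np.int64(344)) 251 (np.int64(345), np.int64(345)) 257 (np.int64(346), np.int64(346)) 263 (np.int64(347), np.int64(348)) 269 (np.int64(341), np.int64(349)) 275 (np.int64(342), np.int64(350)) 281 (np.int64(343), np.int64(351)) 287 (np.int64(351), np.int64(352)) 293 (np.int64(352), np.int64(353)) 299 None 305 None 311 None
```

Both lips sit at the shut position: pixel columns 336 and 342, as predicted. Now flipping the clamp.

```bash
python3 -m pendant '[{"jaw":-1,"dx":0,"dy":-0.55,"dz":0,"ax":0,"ay":0,"az":0},{"jaw":-1,"dx":0,"dy":-0.55,"dz":-0.1,"ax":0,"ay":0,"az":0},{"jaw":-1,"dx":0,"dy":-0.55,"dz":-0.1,"ax":0,"ay":0,"az":0},{"jaw":-1,"dx":0,"dy":-0.55,"dz":0,"ax":0,"ay":0,"az":0},{"jaw":-1,"dx":0,"dy":-0.5,"dz":0.05,"ax":0,"ay":0,"az":0},{"jaw":-1,"dx":0,"dy":-0.5,"dz":0.1,"ax":0,"ay":0,"az":0},{"jaw":-1,"dx":0,"dy":-0.4,"dz":0.15,"ax":0,"ay":0,"az":0}]'
python3 -m pendant '[{"jaw":-1,"dx":0,"dy":-0.3,"dz":0.2,"ax":0,"ay":0,"az":0},{"jaw":-1,"dx":0,"dy":-0.3,"dz":0.2,"ax":0,"ay":0,"az":0},{"jaw":-1,"dx":0,"dy":-0.25,"dz":0.28,"ax":0,"ay":0,"az":0},{"jaw":-1,"dx":0,"dy":-0.25,"dz":0.28,"ax":0,"ay":0,"az":0}]'
python3 go.py .631 -.019 .11 87.5
```

```text
t: 50.92
eef_pos: [0.6616, -0.0199, 0.1462]
tool_rot: [3.138, 0.0, 1.527]
contact_force: [1.5, -0.5, 1.4]
grip_width: -0.002
gripper_force: 0.6
t: 51.25
eef_pos: [0.6394, -0.0191, 0.1246]
tool_rot: [3.141, 0.0, 1.527]
contact_force: [0.2, -1.0, 2.4]
grip_width: -0.002
gripper_force: 0.9
az rows 0.00 | dx -0.01 dy -0.42 dz 0.73  t=51.2 q6 -0.06 F [ 0.2 -1.   2.4]
```

```bash
python3 -m pendant '[{"jaw":-1,"dx":0,"dy":-0.2,"dz":0.35,"ax":0,"ay":0,"az":0},{"jaw":-1,"dx":0,"dy":-0.2,"dz":0.35,"ax":0,"ay":0,"az":0},{"jaw":-1,"dx":0,"dy":-0.1,"dz":0.3,"ax":0,"ay":0,"az":0},{"jaw":-1,"dx":0,"dy":-0.05,"dz":0.2,"ax":0,"ay":0,"az":0}]'
python3 -m pendant '[{"jaw":-1,"dx":0,"dy":0,"dz":0.1,"ax":0,"ay":0,"az":0},{"jaw":-1,"dx":0,"dy":0,"dz":0,"ax":0,"ay":0,"az":0}]'; python3 go.py .631 -.019 .096 87.5
```

```text
t: 51.58
eef_pos: [0.6281, -0.0186, 0.0993]
tool_rot: [-3.141, -0.0, 1.527]
contact_force: [0.3, 0.3, 0.9]
grip_width: 0.001
gripper_force: 0.7
t: 51.75
eef_pos: [0.6282, -0.0186, 0.0977]
tool_rot: [-3.14, -0.0, 1.527]
contact_force: [-0.9, 0.2, -0.0]
grip_width: 0.005
gripper_force: 0.0
az rows 0.00 | dx -0.01 dy 0.14 dz 0.09  t=51.8 q6 -0.06 F [-0.9  0.2 -0. ]
```

```bash
python3 -m pendant '[{"jaw":-1,"dx":0,"dy":0,"dz":0.1,"ax":0,"ay":0,"az":0},{"jaw":-1,"dx":0,"dy":0,"dz":0,"ax":0,"ay":0,"az":0}]'; python3 -m pendant '[{"jaw":-1,"dx":0,"dy":0,"dz":0.08,"ax":0,"ay":0,"az":0},{"jaw":-1,"dx":0,"dy":0,"dz":0,"ax":0,"ay":0,"az":0}]'
```

```text
t: 51.92
eef_pos: [0.6287, -0.0186, 0.0963]
tool_rot: [3.142, -0.0, 1.527]
contact_force: [-1.1, -0.2, 1.0]
grip_width: -0.0
gripper_force: 0.0
t: 52.08
eef_pos: [0.6288, -0.0187, 0.096]
tool_rot: [3.141, 0.0, 1.527]
contact_force: [-3.4, -0.1, 9.6]
grip_width: -0.006
gripper_force: 4.4
```

Hard stop at 96 mm, which is fully down. Retreat and check.

```bash
python3 -m pendant '[{"jaw":-1,"dx":0,"dy":0,"dz":0.05,"ax":0,"ay":0,"az":0},{"jaw":-1,"dx":0,"dy":0,"dz":0,"ax":0,"ay":0,"az":0},{"jaw":-1,"dx":0,"dy":0,"dz":-0.5,"ax":0,"ay":0,"az":0},{"jaw":-1,"dx":0,"dy":0,"dz":-1,"ax":0,"ay":0,"az":0},{"jaw":-1,"dx":0,"dy":0,"dz":-1,"ax":0,"ay":0,"az":0},{"jaw":-1,"dx":0,"dy":0,"dz":-1,"ax":0,"ay":0,"az":0},{"jaw":-1,"dx":0,"dy":0,"dz":-1,"ax":0,"ay":0,"az":0},{"jaw":-1,"dx":0,"dy":0,"dz":-1,"ax":0,"ay":0,"az":0},{"jaw":-1,"dx":0,"dy":0,"dz":-1,"ax":0,"ay":0,"az":0},{"jaw":-1,"dx":0,"dy":0,"dz":0,"ax":0,"ay":0,"az":0}]'
python3 -c "
from h import *
a=save('side','s15.png')['img'][160:400,190:470,::-1]; b=save('scene','c15.png')['img'][150:390,150:430,::-1]
cv2.imwrite('pics/z15.png',np.hstack([cv2.resize(a,(400,343),interpolation=2),cv2.resize(b,(400,343),interpolation=2)]))"
```

```text
t: 52.92
eef_pos: [0.6302, -0.0188, 0.2285]
tool_rot: [3.135, 0.0, 1.527]
contact_force: [1.4, 0.2, 1.6]
grip_width: 0.001
gripper_force: 0.0
```

View pics/z15.png

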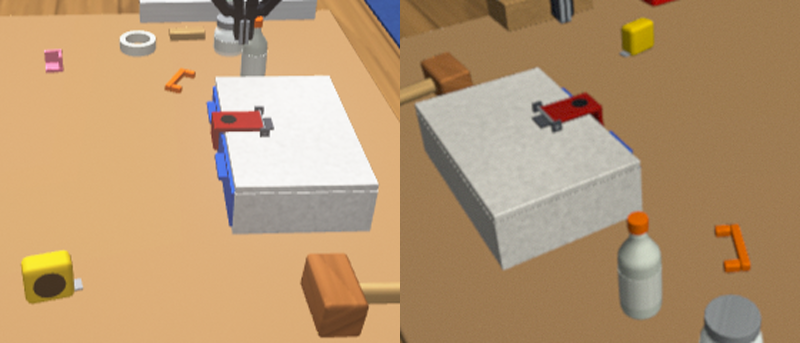

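Both trays are shut, the clamp lies level with its lip over the tray fronts, and nothing loose remains on the board.

```bash
python3 -c "
from rig import *
print(hand_in())"
```

```text
the job is handed in; nothing more can be done
None
```

The job is handed in: both loose handles are in the left tray and both loose protectors in the right, both trays are shut and the clamp is fully down; the judge returned no verdict.

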